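# Rotate three ornaments on the hall console

## Task

Rearrange the display on the glass console: the ribbed vase goes on the round marble coaster, the trinket box on the square wooden plinth and the disc-shaped candle on the two stacked books, each upright and in the middle. Each of those stands is occupied by another ornament now, so use the empty slate board as the halfway place and leave it empty at the end. The ornaments must never be set down on the bare glass or tipped over, put them down gently, and leave the lamp, the bust and the bowl alone.

Things in the scene. Friction and masses are not known exactly. Their poses are not given: they have to be found in the camera images.
- vase: Loose ribbed black ceramic vase, closed solid body, 55 mm diameter over the ribs (the fingers close to about 53 mm), straight-sided, 120 mm tall, about 0.35 kg. Stands upright at the start, on the books. Origin: centre of its underside; z up.
- trinket_box: Loose silver-coloured oblong metal box, lid fixed shut, 80 mm long (its x) by 44 mm wide (its y); the straight sides are 30 mm high, then a slightly smaller lid and a small knob, 47 mm tall in all, about 0.3 kg. At the start on the round coaster. Origin: centre of its underside; z up. Grip it across the 44 mm width.
- candle: Loose pale wax candle: an upright disc 68 mm in diameter and 38 mm thick, its two flat faces upright and looking along its +y and -y, on a flat foot 44 by 36 mm; 68 mm tall plus a thin wick of 8 mm, about 0.2 kg. At the start on the plinth. Origin: centre of its underside; z up. Grip it across the 38 mm thickness (along its y).
- books: Fixed stack of two closed books, 110 mm (its x) by 150 mm (its y), flat top 44 mm above the glass. Origin: centre of its underside, on the glass. Destination of the candle.
- coaster: Fixed round pale marble coaster with a brass rim, 110 mm diameter, flat top 14 mm above the glass. Origin: centre of its underside. Destination of the vase.
- plinth: Fixed square brown wooden plinth, 100 by 100 mm, flat top 30 mm above the glass. Origin: centre of its underside. Destination of the trinket box.
- slate: Fixed oblong dark grey slate board, 80 mm (its x) by 120 mm (its y), flat top 12 mm above the glass. Empty at the start: the free halfway place. Origin: centre of its underside.
- bust: Bystander: loose white ceramic head planter with green plant, about 80 mm diameter, 180 mm tall, beyond the work. Origin: centre of its underside.
- bowl: Bystander: loose small blue ceramic bowl, 90 mm diameter, 45 mm tall, between the stands and the robot. Origin: centre of its underside.
- lamp: Bystander: fixed small table lamp with an amber shade, 110 mm diameter, 215 mm tall, at the far right as the robot sees it. Origin: centre of its underside.
Mind the look-alikes: they are no part of the job. What is shaped like the coaster but red is not meant.

How it is judged (in metres and radians):
On the way:
1. one of the ornaments stands on the slate board as the halfway place (((horizontal distance between vase and slate below 0.045 m and z of vase in the frame of slate between 0.008 and 0.016 m and angle between vase's own z axis and vertical below 0.12 rad and linear speed of vase below 0.02 m/s) or (horizontal distance between trinket_box and slate below 0.045 m and z of trinket_box in the frame of slate between 0.008 and 0.016 m and angle between trinket_box's own z axis and vertical below 0.12 rad and linear speed of trinket_box below 0.02 m/s) or (horizontal distance between candle and slate below 0.045 m and z of candle in the frame of slate between 0.008 and 0.016 m and angle between candle's own z axis and vertical below 0.12 rad and linear speed of candle below 0.02 m/s))), for 0.2 s.
At the end, for the whole second after the job is handed in: The vase stands on the coaster, the trinket box on the plinth and the candle on the books, each upright (within 0.12 rad), its centre within 15 mm of the stand's centre, resting on the stand's top (within 4 mm) and at rest. The slate is thus empty (horizontal distance between vase and coaster below 0.015 m and z of vase in the frame of coaster between 0.01 and 0.018 m and angle between each of vase, trinket_box, candle's own z axis and vertical below 0.12 rad and linear speed of each of vase, trinket_box, candle below 0.02 m/s and horizontal distance between trinket_box and plinth below 0.015 m and z of trinket_box in the frame of plinth between 0.026 and 0.034 m and horizontal distance between candle and books below 0.015 m and z of candle in the frame of books between 0.04 and 0.048 m); the robot touches nothing.
It fails at once if an ornament is down on the bare glass (height (world z) of any of vase, trinket_box, candle below 0.006 m).
It fails at once if an ornament is tipped by more than 0.6 rad (angle between any of vase, trinket_box, candle's own z axis and vertical above 0.6 rad).
It fails at once if an ornament is banged down: over 60 N between it and its stand or the slate (contact force between vase and coaster above 60 N or contact force between any of vase, trinket_box, candle and slate above 60 N or contact force between trinket_box and plinth above 60 N or contact force between candle and books above 60 N).
It fails at once if the bust or the bowl is moved by more than 15 mm (distance of any of bust, bowl from where it was at the start of the episode above 0.015 m).
It fails at once if the lamp is bumped with more than 5 N (contact force between lamp and anything else above 5 N).
It also fails if it takes over 120 s, if anything falls off the work surface, if the arm or the gripper's body presses on something with over 40 N, if the wrist force passes 120 N, or if a joint passes its speed limit or range.

## Robot

A 7-joint arm with a two-finger parallel gripper is mounted at the origin on the work surface. World frame = base frame: x ahead of the robot, y to its left, z up, the work surface at z = 0. Lengths are in mm, angles in rad, forces in N, time in s.
With the tool pointing down it reaches from about 425 to 825 mm from the base axis. Payload 3.6 kg.
Tool frame: the origin (TCP) lies at the very end of the fingers, on their centre line; the grasp point (between the pads) lies 19 mm behind it; z points along the fingers, y is the line along which they close (so a half turn about z gives the same grasp; the last joint's range is limited). The gripper opens to 85 mm and grips with 20 to 120 N. Pads are 22 mm wide; open, the fingers measure 114 mm over their backs; the gripper's body (76 mm by 85 mm) begins 54 mm behind the grasp point. The pads swing forward as they close: fully open they stand 13 mm farther back than shut.
Start: joints at [1.198, 0.615, -0.013, 1.423, 0.008, 1.103, -0.04], TCP at [220.327, -611.489, 231.297] pointing down, gripper open.
Joint ranges: [-3.12, 3.12], [-0.3, 2.06], [-1.34, 1.32], [0.26, 2.42], [-1.36, 4.5], [0.01, 1.98], [-2.84, 2.84]. Speed limits (rad/s): [2.79, 2.79, 3.14, 3.14, 3.14, 3.14, 3.14].

## Interface

Orientations are given as a unit quaternion [x, y, z, w].
In Python, from workcell import sensors, imaging, arm gives the robot as it stands.
- The arm moves only by the tool step_arm, never from a script. Its argument "increments" is a list of rows, each an object of numbers: "grip": the opening, from -1 (shut) to 1 (fully open); "x", "y", "z": the shift along the tool's x, y, z in m; "ax", "ay", "az": the turn, a rotation vector about the tool's x, y, z in rad. A call has 1 to 20 rows; each row is the pose to reach, as a shift and turn from the pose commanded when the call began, along the tool's axes at that moment; what a row does not reach only later rows make up. A row lasts 1/12 s, in which the tool goes at most 41.7 mm and 7.16 degrees, less where a joint would pass 70% of its speed; a pose out of reach is approached as far as the arm can. A call with a gripper value outside its range is refused whole. The fingers move at their own pace and stop on an object; the grip force is fixed at half the most. Time passes only in rows, so rows that repeat a pose let the fingers close. It gives the time, the measured TCP pose, the force, the opening and the grip force at its end, in the units of the state.
- sensors.get_obs(): the state, without advancing time (a new reading comes with each control period).
- imaging.camera(name): name is "side" or "top" or "wrist"; returns a dict with "frame" (480x640x3 uint8, blue, green, red), "depth" (480x640 float32, mm along the optical axis (not along the pixel's ray), 0 where there is no reading), "camera_matrix" (3x3 intrinsics, pixels), "R" (3x3) and "t" (3): a world point X has camera coordinates R X + t; the wrist camera has in their place "hand_eye" (4x4, takes a point from camera to tool coordinates, whose origin is the TCP and whose axes are the flange's). Camera axes: x right, y down, z forward; pixel columns grow to the right and rows downward; lengths in mm; the calibration is good to about 2 mm. A picture is of the moment at which its call begins: read the wrist's pose just before it.
- arm.close_job(): hands the job in; it is judged then, once.
The state is a dict: "clock": time; "joint_positions": joint angles; "joint_velocities": joint speeds; "joint_torque": joint torques, N m; "eef_pos": TCP position; "tcp_rot": TCP orientation; "contact_force": force on the tool from outside, world axes, zero at the start; "torque": the same for the moment, N m; "opening": finger opening in mm; "grasp_force": force on a finger pad.
Only numpy, scipy, OpenCV 4.12 (cv2) and the standard library are available. Lean on these libraries where they do the work, as an engineer would, in place of code of your own. Each camera call takes 0.05 s, during which the arm holds its last target. There are 200 camera calls.

## Working session

There is one attempt and no reset: what is moved stays moved. The work goes in short steps, Python scripts to look and compute and a tool call to move; the robot and the scene stay as the last step left them, time stands still between calls to the robot, and variables do not carry over. Pictures are saved under pics/ and viewed, at most 14 in all, crops included, and the job is handed in when it is done.

Besides the shell and the picture viewer there is one more tool, called after ">>>" as name(argument=value, ...), one argument or row to a line, values as JSON. step_arm: Moves the arm, as the interface text tells. Its arguments: {"type":"object","properties":{"increments":{"type":"array"}},"required":["increments"]}

```bash
mkdir -p pics; cat > h.py <<'E'
import numpy as np, cv2
from workcell import sensors, imaging, arm
def grab(n):
    c=imaging.camera(n); np.savez(f'{n}.npz',**{k:v for k,v in c.items()}); return c
def world(c,u,v,d=None):
    K=np.array(c['camera_matrix']); d=c['depth'][int(v),int(u)] if d is None else d
    p=np.linalg.inv(K)@np.array([u,v,1.])*d
    return np.array(c['R']).T@(p-np.array(c['t']))
def cloud(c):
    K=np.array(c['camera_matrix']); v,u=np.mgrid[0:480,0:640]; d=c['depth']
    p=np.stack([(u-K[0,2])/K[0,0]*d,(v-K[1,2])/K[1,1]*d,d],-1)
    return (p-np.array(c['t']))@np.array(c['R'])
E
python3 - <<'E'
from h import *
o=sensors.get_obs(); print(o)
for n in('top','side'):
    c=grab(n); cv2.imwrite(f'pics/{n}0.png',c['frame']); print(n,c['R'],c['t'],c['camera_matrix'])
E
```

```text
{'clock': 0.0, 'joint_positions': array([ 1.19851051,  0.61593628, -0.01263216,  1.42491756,  0.00811394,
        1.10339924, -0.04039296]), 'joint_velocities': array([ 0.00077566,  0.00039495, -0.00103576, -0.00035718,  0.0002407 ,
       -0.00176439, -0.0003423 ]), 'joint_torque': array([-2.71037597e-04, -4.69222569e+01,  2.58681765e-01, -1.71038085e+01,
        9.85138788e-03,  9.71075700e-03,  1.20594020e-06]), 'eef_pos': array([ 220.05921126, -610.79380298,  230.12085087]), 'tcp_rot': array([ 9.85082384e-01,  1.72078452e-01, -2.45102181e-04, -1.28180243e-03]), 'contact_force': array([-0.73409176,  0.46434362, -0.22933208]), 'torque': array([-0.00139575,  0.02927075,  0.02836418]), 'grasp_force': 0.0, 'opening': 85.25138010694248}
top [[ 0.01766285 -0.999834    0.00447247]
 [-0.98244941 -0.01818615 -0.18564059]
 [ 0.18569111 -0.00111503 -0.98260754]] [ -57.5576922   558.30101281 1084.3163824 ] [[500.11095672   0.         324.53935522]
 [  0.         500.11095672 242.43163932]
 [  0.           0.           1.        ]]
side [[ 0.91865573 -0.39471449 -0.01649612]
 [-0.2595335  -0.57150187 -0.77847799]
 [ 0.29784898  0.71943456 -0.6274551 ]] [-504.63144552  162.4034218   696.41705103] [[434.17629472   0.         320.9874586 ]
 [  0.         434.17629472 238.52295572]
 [  0.           0.           1.        ]]
```

```bash
sleep 3; ls pics
```

```text
side0.png
top0.png
```

View pics/top0.png

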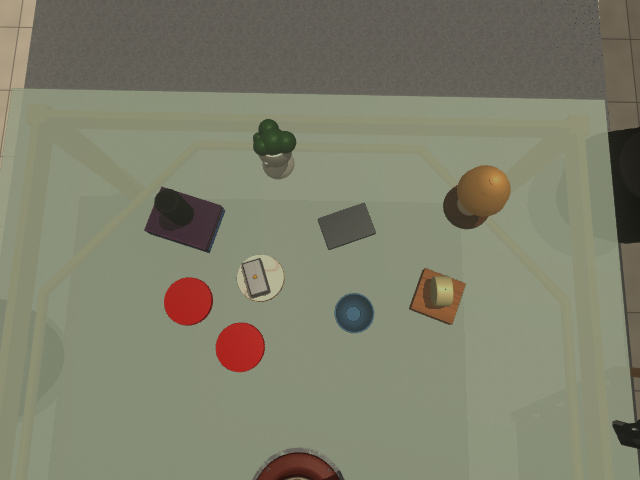

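View pics/side0.png

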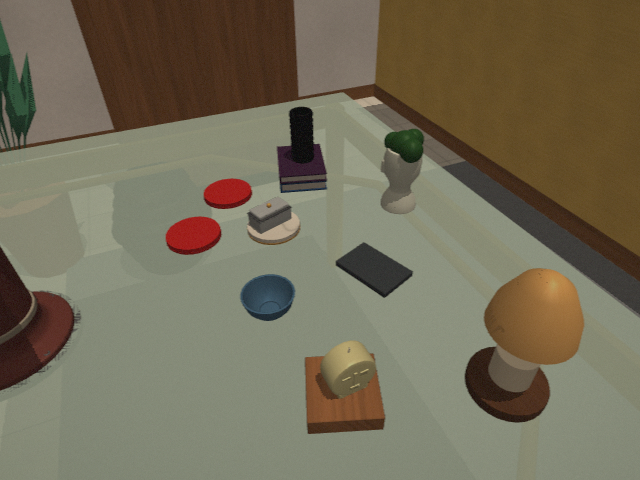

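Top view: vase (174,208) on the books (185,219); trinket box (256,278) on the pale coaster (261,278); candle (440,291) on the plinth (438,296); empty slate (347,226). Look-alikes for the coaster: red discs at (188,301) and (240,347), not meant. Others: bowl (354,313), lamp (484,190), bust (275,150). A close crop montage follows as the check.

```bash
python3 - <<'E'
from h import *
c=dict(np.load('top.npz')); f=c['frame']; P=cloud(c)
def crop(u,v): return cv2.resize(f[v:v+60,u:u+80],(400,300),interpolation=cv2.INTER_CUBIC)
# origins
O=[(145,185),(222,248),(307,196),(398,262)]
m=[crop(*o) for o in O]
cv2.imwrite('pics/crops.png',np.vstack([np.hstack(m[:2]),np.hstack(m[2:])]))
for n,(u,v) in dict(vase=(168,196),books=(205,235),coaster=(275,285),box=(256,278),slate=(347,226),plinth=(450,315),candle=(443,291),glass=(300,330),red=(188,301)).items(): print(n,P[v,u].round(1))
E
```

```text
vase [629.4 278.8 167.4]
books [573.  226.9  44.4]
coaster [463.9  65.   16.7]
box [474.9 104.2  55.9]
slate [ 608.3 -100.2    8.4]
plinth [ 401.9 -333.6   30.9]
candle [ 449.1 -302.4  100.9]
glass [362.9   5.5  -2.9]
red [424.  264.6  10.7]
```

View pics/crops.png

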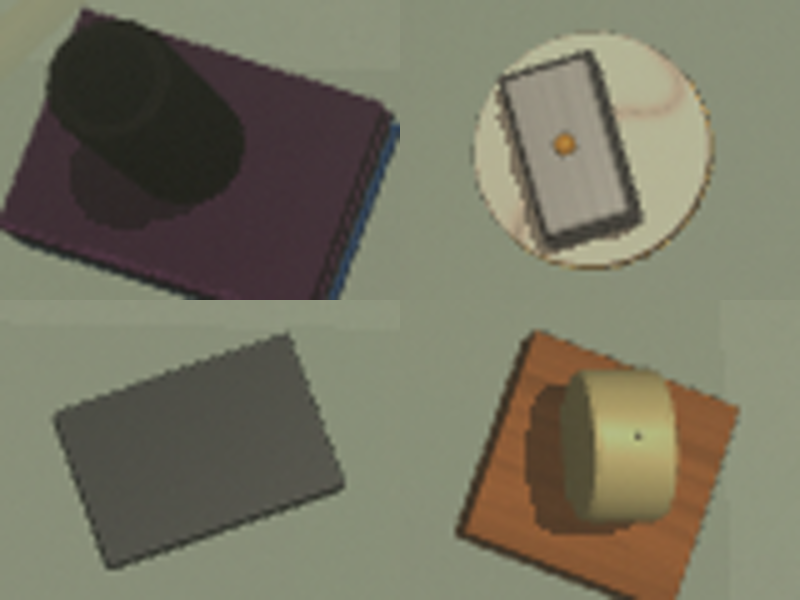

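The crops confirm: vase on the books, box on the pale brass-rimmed coaster (the right one), bare slate, candle with its wick on the plinth. I read corners off the crops below.

```bash
cat >> h.py <<'E'
def ray(c,u,v,z):
    a=world(c,u,v,500.); b=world(c,u,v,1000.); return a+(b-a)*(z-a[2])/(b[2]-a[2])
E
python3 - <<'E'
from h import *
c=dict(np.load('top.npz'))
O=dict(b=(145,185),c=(222,248),s=(307,196),p=(398,262))
def w(o,x,y,z): return ray(c,O[o][0]+(x)/5-.4,O[o][1]+y/5-.4,z)[:2]
def show(n,o,pts,z):
    q=np.array([w(o,*p,z) for p in pts]); print(n,q.round(1).tolist(),'edges',[(round(np.linalg.norm(d),1),round(np.degrees(np.arctan2(d[1],d[0])),1)) for d in np.diff(q,axis=0)],'mean',q.mean(0).round(1))
show('books','b',[(3,230),(85,10),(388,105)],44); show('booksC','b',[(3,230),(388,105)],44)
show('coaster','c',[(593,148),(593-400,148)][1:],14)
show('coasterx','c',[(74,148),(313,148)],14);show('coastery','c',[(193,30),(193,266)],14)
show('slate','s',[(288,33),(55,113),(108,265),(344,186)],12)
show('plinth','p',[(58,235),(135,30),(340,110),(275,302)],30); show('plinthC','p',[(58,235),(340,110)],30)
show('vase top','b',[(108,83)],164)
show('knob','c',[(165,143)],60); show('lid','c',[(100,78),(190,52),(240,210),(150,238)],50)
show('wick','p',[(238,135)],104)
# candle faces/edges
P=cloud(c); 
for nm,(u0,v0,u1,v1),zr in (('vasecloud',(150,185,196,230),(155,175)),('box',(235,255,280,302),(45,56)),('candle',(425,275,460,312),(90,108))):
    q=P[v0:v1,u0:u1].reshape(-1,3); q=q[(q[:,2]>zr[0])&(q[:,2]<zr[1])]
    r=cv2.minAreaRect(q[:,:2].astype(np.float32)); print(nm,len(q),q.mean(0),r)
# bystanders
for n,(u,v) in dict(bowl=(354,313),bust=(275,150),lamp=(484,190)).items(): print(n,P[v,u])
E
```

```text
books [[580.9, 364.8], [686.5, 335.4], [643.4, 191.5]] edges [(np.float64(109.6), np.float64(-15.6)), (np.float64(150.3), np.float64(-106.7))] mean [636.9 297.2]
booksC [[580.9, 364.8], [643.4, 191.5]] edges [(np.float64(184.3), np.float64(-70.2))] mean [612.1 278.2]
coaster [[481.7, 100.3]] edges [] mean [481.7 100.3]
coasterx [[480.7, 155.4], [482.7, 44.6]] edges [(np.float64(110.8), np.float64(-89.0))] mean [481.7 100. ]
coastery [[537.1, 102.6], [427.2, 98.0]] edges [(np.float64(110.0), np.float64(-177.6))] mean [482.2 100.3]
slate [[666.6, -140.6], [625.2, -30.0], [552.3, -56.4], [592.3, -167.3]] edges [(np.float64(118.2), np.float64(110.5)), (np.float64(77.5), np.float64(-160.1)), (np.float64(118.0), np.float64(-70.2))] mean [609.1 -98.6]
plinth [[414.6, -241.8], [508.9, -278.5], [473.7, -371.6], [386.4, -339.2]] edges [(np.float64(101.1), np.float64(-21.3)), (np.float64(99.5), np.float64(-110.7)), (np.float64(93.1), np.float64(159.7))] mean [ 445.9 -307.8]
plinthC [[414.6, -241.8], [473.7, -371.6]] edges [(np.float64(142.6), np.float64(-65.5))] mean [ 444.2 -306.7]
vase top [[
[... 261 characters left out ...]
8), np.float64(108.4))] mean [479.1 106.1]
wick [[454.1, -306.5]] edges [] mean [ 454.1 -306.5]
vasecloud 526 [619.46182334 281.20714467 162.6412777 ] ((620.6085815429688, 282.24078369140625), (52.70381546020508, 52.475189208984375), 45.2613525390625)
box 577 [477.39565672 107.09186756  51.51771434] ((478.4119567871094, 107.23385620117188), (80.16568756103516, 43.66976547241211), 19.537456512451172)
candle 304 [ 452.95391561 -305.89759337   94.82912329] ((452.375244140625, -306.0585021972656), (46.41830062866211, 38.978736877441406), 8.9407958984375)
bowl [ 403.60306058 -118.30033155    7.15308722]
bust [739.35187553  62.21133916 154.01363389]
lamp [ 644.28978015 -366.13186255  201.77193281]
```

```bash
cat >> h.py <<'E'
from scipy.spatial.transform import Rotation as Ro
def go(x,y,z,yaw):
    "print tool-axis increments to TCP (x,y,z) mm, pointing down, tool-x yaw in deg"
    o=sensors.get_obs(); R=Ro.from_quat(o['tcp_rot'])
    d=R.inv().apply(np.array([x,y,z])-o['eef_pos'])/1000
    T=Ro.from_euler('z',yaw,degrees=True)*Ro.from_quat([1,0,0,0])
    rv=(R.inv()*T).as_rotvec()
    print('at',o['eef_pos'].round(1),'yaw',np.degrees(np.arctan2(*R.as_matrix()[1::-1,0])).round(1),'shift',d.round(4),'rot',rv.round(4),'rows',np.ceil(max(np.linalg.norm(d)/.0417,np.degrees(np.linalg.norm(rv))/7.16)))
def wview(name=None):
    o=sensors.get_obs(); c=imaging.camera('wrist'); H=np.array(c['hand_eye']); R=Ro.from_quat(o['tcp_rot']).as_matrix()
    A=R@H[:3,:3]; b=R@H[:3,3]+o['eef_pos']; c['R']=A.T; c['t']=-A.T@b
    if name: cv2.imwrite(f'pics/{name}.png',c['frame'])
    return c
E
python3 - <<'E'
from h import *
go(450,-306,240,9)
E
```

```text
at [ 220.1 -610.9  230.2] yaw 19.8 shift [ 0.3196 -0.2089 -0.0093] rot [-0.0024  0.0002  0.1888] rows 10.0
```

>>> step_arm(
  increments=[
    {"x": 0.32,"y": -0.209,"z": -0.009,"ax": -0.002,"az": 0.189,"grip": 1},
    {"x": 0.32,"y": -0.209,"z": -0.009,"ax": -0.002,"az": 0.189,"grip": 1},
    {"x": 0.32,"y": -0.209,"z": -0.009,"ax": -0.002,"az": 0.189,"grip": 1},
    {"x": 0.32,"y": -0.209,"z": -0.009,"ax": -0.002,"az": 0.189,"grip": 1},
    {"x": 0.32,"y": -0.209,"z": -0.009,"ax": -0.002,"az": 0.189,"grip": 1},
    {"x": 0.32,"y": -0.209,"z": -0.009,"ax": -0.002,"az": 0.189,"grip": 1},
    {"x": 0.32,"y": -0.209,"z": -0.009,"ax": -0.002,"az": 0.189,"grip": 1},
    {"x": 0.32,"y": -0.209,"z": -0.009,"ax": -0.002,"az": 0.189,"grip": 1},
    {"x": 0.32,"y": -0.209,"z": -0.009,"ax": -0.002,"az": 0.189,"grip": 1},
    {"x": 0.32,"y": -0.209,"z": -0.009,"ax": -0.002,"az": 0.189,"grip": 1},
    {"x": 0.32,"y": -0.209,"z": -0.009,"ax": -0.002,"az": 0.189,"grip": 1},
    {"x": 0.32,"y": -0.209,"z": -0.009,"ax": -0.002,"az": 0.189,"grip": 1},
  ],
)

```text
$.increments[0]: bad value
```

```bash
python3 - <<'E'
from h import *
c=wview('w1'); P=cloud(c); 
print(c['hand_eye'])
m=(P[...,2]>75)&(P[...,2]<110)&(c['depth']>0)&(abs(P[...,0]-453)<60)&(abs(P[...,1]+306)<60)
q=P[m]; print(len(q),q.mean(0),cv2.minAreaRect(q[:,:2].astype(np.float32)))
go(453,-306,100,9)
E
```

```text
[[-2.01226077e-04 -9.46565539e-01 -3.22511457e-01  8.23873708e+01]
 [ 9.99999874e-01 -4.23457857e-05 -4.99650435e-04 -5.88888946e-01]
 [ 4.59294882e-04 -3.22511517e-01  9.46565428e-01 -1.42704058e+02]
 [ 0.00000000e+00  0.00000000e+00  0.00000000e+00  1.00000000e+00]]
0 [nan nan nan] ((0.0, 0.0), (0.0, 0.0), 0.0)
at [ 220.1 -611.   230.4] yaw 19.8 shift [ 0.3225 -0.2077  0.1308] rot [-0.002   0.0002  0.1888] rows 10.0<stdin>:5: RuntimeWarning: Mean of empty slice.
  ret = um.true_divide(
```

View pics/w1.png

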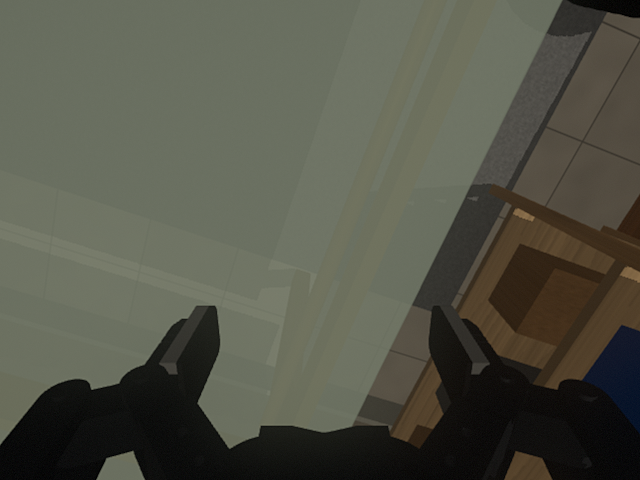

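The move was refused, so this picture shows only the glass edge and the open fingers (about 200,340 and 450,340) at the start pose. I'll send every key this time.

>>> step_arm(
  increments=[
    {"grip": 1.0,"x": 0.32,"y": -0.209,"z": -0.009,"ax": -0.002,"ay": 0.0,"az": 0.189},
    {"grip": 1.0,"x": 0.32,"y": -0.209,"z": -0.009,"ax": -0.002,"ay": 0.0,"az": 0.189},
    {"grip": 1.0,"x": 0.32,"y": -0.209,"z": -0.009,"ax": -0.002,"ay": 0.0,"az": 0.189},
    {"grip": 1.0,"x": 0.32,"y": -0.209,"z": -0.009,"ax": -0.002,"ay": 0.0,"az": 0.189},
    {"grip": 1.0,"x": 0.32,"y": -0.209,"z": -0.009,"ax": -0.002,"ay": 0.0,"az": 0.189},
    {"grip": 1.0,"x": 0.32,"y": -0.209,"z": -0.009,"ax": -0.002,"ay": 0.0,"az": 0.189},
    {"grip": 1.0,"x": 0.32,"y": -0.209,"z": -0.009,"ax": -0.002,"ay": 0.0,"az": 0.189},
    {"grip": 1.0,"x": 0.32,"y": -0.209,"z": -0.009,"ax": -0.002,"ay": 0.0,"az": 0.189},
    {"grip": 1.0,"x": 0.32,"y": -0.209,"z": -0.009,"ax": -0.002,"ay": 0.0,"az": 0.189},
    {"grip": 1.0,"x": 0.32,"y": -0.209,"z": -0.009,"ax": -0.002,"ay": 0.0,"az": 0.189},
    {"grip": 1.0,"x": 0.32,"y": -0.209,"z": -0.009,"ax": -0.002,"ay": 0.0,"az": 0.189},
    {"grip": 1.0,"x": 0.32,"y": -0.209,"z": -0.009,"ax": -0.002,"ay": 0.0,"az": 0.189},
  ],
)

```text
clock: 1.15
eef_pos: [450.1, -306.6, 240.1]
tcp_rot: [0.997, 0.079, -0.0, 0.001]
contact_force: [-0.4, -1.7, -0.4]
opening: 85.4
grasp_force: 0.0
```

```bash
python3 - <<'E'
from h import *
c=wview('w2'); P=cloud(c)
m=(P[...,2]>75)&(P[...,2]<110)&(c['depth']>0)&(abs(P[...,0]-453)<60)&(abs(P[...,1]+306)<60)
q=P[m]; print(len(q),q.mean(0),cv2.minAreaRect(q[:,:2].astype(np.float32)))
go(453,-306,100,9)
E
```

```text
3286 [ 460.1655396  -306.61452378   91.77074761] ((455.98004150390625, -307.94818115234375), (63.255001068115234, 39.789634704589844), 2.2122316360473633)
at [ 449.2 -307.9  240.1] yaw 8.9 shift [ 0.0042 -0.0017  0.1401] rot [ 0.0028  0.0014 -0.0024] rows 4.0
```

View pics/w2.png

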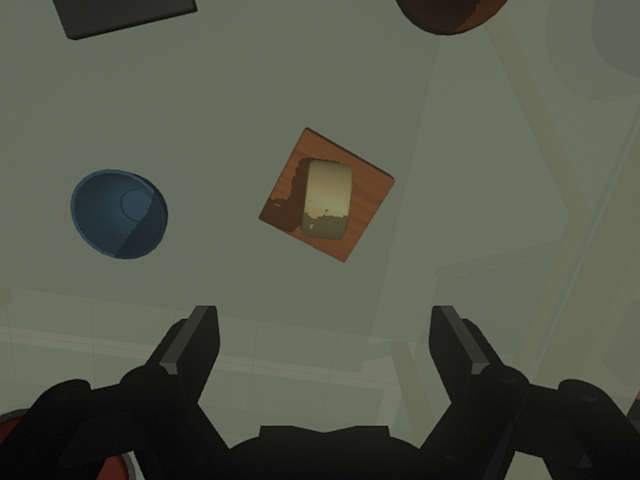

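The candle sits at (328,200) on the plinth, wick at (326,211), with its sides running from (310,161) to (304,236) and (352,165) to (347,238).

```bash
python3 - <<'E'
from h import *
c=wview()
print('wick',ray(c,326,211,103))
for a,b in (((310,161),(304,236)),((352,165),(347,238))):
    p,q=ray(c,*a,80),ray(c,*b,80); d=p-q; print(p,q,np.degrees(np.arctan2(d[1],d[0])))
for p in ((307,128),(395,181),(345,262),(260,217)): print('plinth',ray(c,*p,30))
P=cloud(c)
for z0,z1 in ((75,85),(85,92),(92,100)):
  m=(P[...,2]>z0)&(P[...,2]<z1)&(c['depth']>0)&(abs(P[...,0]-453)<60)&(abs(P[...,1]+306)<60); print(cv2.minAreaRect(P[m][:,:2].astype(np.float32)))
o=P[200:240,300:352]; o=o[(o[...,2]>80)]; print(o[:,2].max())
go(453,-306.5,51,6);go(453,-306.5,110,6)
E
```

```text
wick [ 454.34313411 -308.59002608  103.        ]
[ 487.56891126 -290.39601717   80.        ] [ 422.958297   -294.39714544   80.        ] 3.5436187788330424
[ 489.624519   -324.62955398   80.        ] [ 426.85374107 -331.57725088   80.        ] 6.315995846979721
plinth [ 509.76800289 -282.74899333   30.        ]
plinth [ 474.13829467 -373.23190981   30.        ]
plinth [ 383.39051202 -340.25848989   30.        ]
plinth [ 418.29439217 -248.50042242   30.        ]
((456.260498046875, -307.9759521484375), (64.04814910888672, 38.87164306640625), 3.5356104373931885)
((455.43792724609375, -307.016845703125), (53.89197540283203, 37.920448303222656), 2.2368197441101074)
((455.3157653808594, -307.05474853515625), (39.68772506713867, 37.837806701660156), 3.871588706970215)
382.67248242216334
at [ 448.9 -308.5  240.1] yaw 8.8 shift [ 0.0047 -0.0019  0.1891] rot [0.0029 0.0013 0.0484] rows 5.0
at [ 448.9 -308.5  240.1] yaw 8.8 shift [ 0.0046 -0.0017  0.1301] rot [0.0029 0.0013 0.0484] rows 4.0
```

>>> step_arm(
  increments=[
    {"grip": 1.0,"x": 0.006,"y": -0.001,"z": 0.04,"ax": 0.003,"ay": 0.001,"az": 0.083},
    {"grip": 1.0,"x": 0.006,"y": -0.001,"z": 0.08,"ax": 0.003,"ay": 0.001,"az": 0.083},
    {"grip": 1.0,"x": 0.006,"y": -0.001,"z": 0.115,"ax": 0.003,"ay": 0.001,"az": 0.083},
    {"grip": 1.0,"x": 0.006,"y": -0.001,"z": 0.145,"ax": 0.003,"ay": 0.001,"az": 0.083},
    {"grip": 1.0,"x": 0.006,"y": -0.001,"z": 0.17,"ax": 0.003,"ay": 0.001,"az": 0.083},
    {"grip": 1.0,"x": 0.006,"y": -0.001,"z": 0.182,"ax": 0.003,"ay": 0.001,"az": 0.083},
    {"grip": 1.0,"x": 0.006,"y": -0.001,"z": 0.189,"ax": 0.003,"ay": 0.001,"az": 0.083},
    {"grip": 1.0,"x": 0.006,"y": -0.001,"z": 0.189,"ax": 0.003,"ay": 0.001,"az": 0.083},
    {"grip": 1.0,"x": 0.006,"y": -0.001,"z": 0.189,"ax": 0.003,"ay": 0.001,"az": 0.083},
    {"grip": 0.5,"x": 0.006,"y": -0.001,"z": 0.189,"ax": 0.003,"ay": 0.001,"az": 0.083},
    {"grip": 0.2,"x": 0.006,"y": -0.001,"z": 0.189,"ax": 0.003,"ay": 0.001,"az": 0.083},
    {"grip": -0.2,"x": 0.006,"y": -0.001,"z": 0.189,"ax": 0.003,"ay": 0.001,"az": 0.083},
    {"grip": -1.0,"x": 0.006,"y": -0.001,"z": 0.189,"ax": 0.003,"ay": 0.001,"az": 0.083},
    {"grip": -1.0,"x": 0.006,"y": -0.001,"z": 0.189,"ax": 0.003,"ay": 0.001,"az": 0.083},
    {"grip": -1.0,"x": 0.006,"y": -0.001,"z": 0.189,"ax": 0.003,"ay": 0.001,"az": 0.083},
    {"grip": -1.0,"x": 0.006,"y": -0.001,"z": 0.189,"ax": 0.003,"ay": 0.001,"az": 0.083},
    {"grip": -1.0,"x": 0.006,"y": -0.001,"z": 0.189,"ax": 0.003,"ay": 0.001,"az": 0.083},
    {"grip": -1.0,"x": 0.006,"y": -0.001,"z": 0.189,"ax": 0.003,"ay": 0.001,"az": 0.083},
  ],
)

```text
clock: 2.75
eef_pos: [457.4, -305.8, 52.5]
tcp_rot: [0.999, 0.037, 0.002, 0.0]
contact_force: [-0.4, -1.0, 6.6]
opening: 37.3
grasp_force: 61.1
```

```bash
python3 - <<'E'
from h import *
o=sensors.get_obs();print(o['eef_pos'],o['opening'],o['grasp_force'],o['contact_force'])
go(454.5,-307.5,181,20);go(609.5,-98.5,181,20)
E
```

```text
[ 457.39637303 -305.81771557   52.47389099] 37.330891796672425 61.060330867767334 [-0.35847188 -1.01411236  6.63967684]
at [ 457.4 -305.8   52.5] yaw 4.2 shift [-0.0025  0.0016 -0.1285] rot [ 0.0016 -0.0034 -0.2754] rows 4.0
at [ 457.4 -305.8   52.5] yaw 4.2 shift [ 0.1674 -0.1954 -0.1281] rot [ 0.0016 -0.0034 -0.2754] rows 7.0
```

>>> step_arm(
  increments=[
    {"grip": -1.0,"x": 0.0,"y": 0.0,"z": -0.01,"ax": 0.0,"ay": 0.0,"az": 0.0},
    {"grip": -1.0,"x": 0.0,"y": 0.0,"z": -0.03,"ax": 0.0,"ay": 0.0,"az": 0.0},
    {"grip": -1.0,"x": 0.0,"y": 0.0,"z": -0.055,"ax": 0.0,"ay": 0.0,"az": 0.0},
    {"grip": -1.0,"x": 0.01,"y": -0.012,"z": -0.08,"ax": 0.0,"ay": 0.0,"az": 0.0},
    {"grip": -1.0,"x": 0.023,"y": -0.027,"z": -0.1,"ax": 0.0,"ay": 0.0,"az": -0.03},
    {"grip": -1.0,"x": 0.038,"y": -0.045,"z": -0.1,"ax": 0.0,"ay": 0.0,"az": -0.06},
    {"grip": -1.0,"x": 0.055,"y": -0.064,"z": -0.1,"ax": 0.0,"ay": 0.0,"az": -0.1},
    {"grip": -1.0,"x": 0.072,"y": -0.084,"z": -0.1,"ax": 0.0,"ay": 0.0,"az": -0.13},
    {"grip": -1.0,"x": 0.09,"y": -0.105,"z": -0.1,"ax": 0.0,"ay": 0.0,"az": -0.16},
    {"grip": -1.0,"x": 0.108,"y": -0.126,"z": -0.1,"ax": 0.0,"ay": 0.0,"az": -0.19},
    {"grip": -1.0,"x": 0.125,"y": -0.146,"z": -0.1,"ax": 0.0,"ay": 0.0,"az": -0.22},
    {"grip": -1.0,"x": 0.141,"y": -0.165,"z": -0.1,"ax": 0.0,"ay": 0.0,"az": -0.25},
    {"grip": -1.0,"x": 0.155,"y": -0.181,"z": -0.09,"ax": 0.0,"ay": 0.0,"az": -0.27},
    {"grip": -1.0,"x": 0.164,"y": -0.191,"z": -0.07,"ax": 0.0,"ay": 0.0,"az": -0.275},
    {"grip": -1.0,"x": 0.167,"y": -0.195,"z": -0.045,"ax": 0.0,"ay": 0.0,"az": -0.275},
    {"grip": -1.0,"x": 0.167,"y": -0.195,"z": -0.025,"ax": 0.0,"ay": 0.0,"az": -0.275},
    {"grip": -1.0,"x": 0.167,"y": -0.195,"z": -0.01,"ax": 0.0,"ay": 0.0,"az": -0.275},
    {"grip": -1.0,"x": 0.167,"y": -0.195,"z": -0.005,"ax": 0.0,"ay": 0.0,"az": -0.275},
    {"grip": -1.0,"x": 0.167,"y": -0.195,"z": -0.005,"ax": 0.0,"ay": 0.0,"az": -0.275},
    {"grip": -1.0,"x": 0.167,"y": -0.195,"z": -0.005,"ax": 0.0,"ay": 0.0,"az": -0.275},
  ],
)

```text
clock: 4.42
eef_pos: [608.5, -98.0, 57.0]
tcp_rot: [0.985, 0.173, 0.001, -0.001]
contact_force: [-0.1, -0.3, -2.9]
opening: 37.3
grasp_force: 60.4
```

```bash
python3 - <<'E'
from h import *
c=grab('side'); t=grab('top')
a=cv2.resize(c['frame'][200:380,260:500],(400,300)); b=cv2.resize(t['frame'][170:290,270:430],(400,300))
cv2.imwrite('pics/s1.png',np.hstack([a,b]))
go(609.5,-98.5,34.5,20)
E
```

```text
at [609.4 -98.2  58.1] yaw 20.0 shift [-0.0001  0.0003  0.0236] rot [ 0.0003 -0.0035 -0.0004] rows 1.0
```

View pics/s1.png

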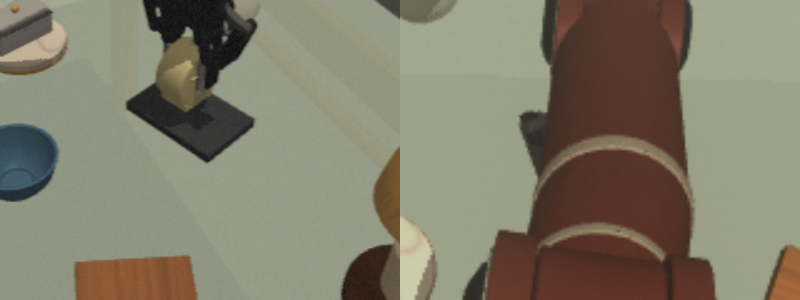

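The candle hangs upright over the slate (side crop at about 183,75); in the top crop the arm hides it.

>>> step_arm(
  increments=[
    {"grip": -1.0,"x": 0.0,"y": 0.0,"z": 0.008,"ax": 0.0,"ay": 0.0,"az": 0.0},
    {"grip": -1.0,"x": 0.0,"y": 0.0,"z": 0.014,"ax": 0.0,"ay": 0.0,"az": 0.0},
    {"grip": -1.0,"x": 0.0,"y": 0.0,"z": 0.018,"ax": 0.0,"ay": 0.0,"az": 0.0},
    {"grip": -1.0,"x": 0.0,"y": 0.0,"z": 0.02,"ax": 0.0,"ay": 0.0,"az": 0.0},
    {"grip": -1.0,"x": 0.0,"y": 0.0,"z": 0.021,"ax": 0.0,"ay": 0.0,"az": 0.0},
    {"grip": -1.0,"x": 0.0,"y": 0.0,"z": 0.022,"ax": 0.0,"ay": 0.0,"az": 0.0},
    {"grip": -1.0,"x": 0.0,"y": 0.0,"z": 0.022,"ax": 0.0,"ay": 0.0,"az": 0.0},
  ],
)

```text
clock: 5.1
eef_pos: [608.7, -98.0, 34.8]
tcp_rot: [0.985, 0.174, 0.001, -0.001]
contact_force: [0.9, -0.3, -2.5]
opening: 37.6
grasp_force: 60.7
```

>>> step_arm(
  increments=[
    {"grip": -1.0,"x": 0.0,"y": 0.0,"z": 0.0005,"ax": 0.0,"ay": 0.0,"az": 0.0},
    {"grip": -1.0,"x": 0.0,"y": 0.0,"z": 0.001,"ax": 0.0,"ay": 0.0,"az": 0.0},
    {"grip": -1.0,"x": 0.0,"y": 0.0,"z": 0.001,"ax": 0.0,"ay": 0.0,"az": 0.0},
  ],
)

```text
clock: 5.35
eef_pos: [608.8, -98.0, 34.5]
tcp_rot: [0.985, 0.174, 0.001, -0.0]
contact_force: [-1.4, 1.0, 3.2]
opening: 37.2
grasp_force: 61.1
```

>>> step_arm(
  increments=[
    {"grip": -1.0,"x": 0.0,"y": 0.0,"z": 0.0005,"ax": 0.0,"ay": 0.0,"az": 0.0},
    {"grip": -1.0,"x": 0.0,"y": 0.0,"z": 0.001,"ax": 0.0,"ay": 0.0,"az": 0.0},
    {"grip": -1.0,"x": 0.0,"y": 0.0,"z": 0.001,"ax": 0.0,"ay": 0.0,"az": 0.0},
  ],
)

```text
clock: 5.6
eef_pos: [608.9, -98.0, 34.5]
tcp_rot: [0.985, 0.174, 0.001, -0.0]
contact_force: [-3.6, 0.4, 8.6]
opening: 37.2
grasp_force: 61.9
```

>>> step_arm(
  increments=[
    {"grip": -1.0,"x": 0.0,"y": 0.0,"z": -0.0015,"ax": 0.0,"ay": 0.0,"az": 0.0},
    {"grip": 0.3,"x": 0.0,"y": 0.0,"z": -0.0015,"ax": 0.0,"ay": 0.0,"az": 0.0},
    {"grip": 0.7,"x": 0.0,"y": 0.0,"z": -0.0015,"ax": 0.0,"ay": 0.0,"az": 0.0},
    {"grip": 1.0,"x": 0.0,"y": 0.0,"z": -0.0015,"ax": 0.0,"ay": 0.0,"az": 0.0},
    {"grip": 1.0,"x": 0.0,"y": 0.0,"z": -0.0015,"ax": 0.0,"ay": 0.0,"az": 0.0},
    {"grip": 1.0,"x": 0.0,"y": 0.0,"z": -0.0015,"ax": 0.0,"ay": 0.0,"az": 0.0},
    {"grip": 1.0,"x": 0.0,"y": 0.0,"z": -0.0015,"ax": 0.0,"ay": 0.0,"az": 0.0},
    {"grip": 1.0,"x": 0.0,"y": 0.0,"z": -0.02,"ax": 0.0,"ay": 0.0,"az": 0.0},
    {"grip": 1.0,"x": 0.0,"y": 0.0,"z": -0.06,"ax": 0.0,"ay": 0.0,"az": 0.0},
    {"grip": 1.0,"x": 0.0,"y": 0.0,"z": -0.1,"ax": 0.0,"ay": 0.0,"az": 0.0},
    {"grip": 1.0,"x": 0.0,"y": 0.0,"z": -0.14,"ax": 0.0,"ay": 0.0,"az": 0.0},
    {"grip": 1.0,"x": 0.0,"y": 0.0,"z": -0.17,"ax": 0.0,"ay": 0.0,"az": 0.0},
    {"grip": 1.0,"x": 0.0,"y": 0.0,"z": -0.17,"ax": 0.0,"ay": 0.0,"az": 0.0},
  ],
)

```text
clock: 6.68
eef_pos: [612.8, -98.9, 210.7]
tcp_rot: [0.985, 0.173, 0.008, 0.002]
contact_force: [0.9, -0.1, 0.9]
opening: 85.5
grasp_force: 0.0
```

```bash
python3 - <<'E'
from h import *
go(478,107,220,19.5)
c=wview(); P=cloud(c)
m=(P[...,2]>55)&(P[...,2]<90)&(c['depth']>0)&(abs(P[...,0]-609)<60)&(abs(P[...,1]+98)<60)
print(P[m].mean(0),cv2.minAreaRect(P[m][:,:2].astype(np.float32)))
E
```

```text
at [612.8 -98.9 210.7] yaw 20.0 shift [-0.0563 -0.2395 -0.0117] rot [ 0.0064 -0.0153  0.0082] rows 6.0
[612.36969373 -95.78634939  73.37904782] ((607.974853515625, -98.27191162109375), (62.957740783691406, 39.95671844482422), 20.011903762817383)
```

The candle stands on the slate at (608,-98), yaw 20°. Next the box.

>>> step_arm(
  increments=[
    {"grip": 1.0,"x": -0.055,"y": -0.24,"z": -0.01,"ax": 0.0,"ay": 0.0,"az": 0.008},
    {"grip": 1.0,"x": -0.055,"y": -0.24,"z": -0.01,"ax": 0.0,"ay": 0.0,"az": 0.008},
    {"grip": 1.0,"x": -0.055,"y": -0.24,"z": -0.01,"ax": 0.0,"ay": 0.0,"az": 0.008},
    {"grip": 1.0,"x": -0.055,"y": -0.24,"z": -0.01,"ax": 0.0,"ay": 0.0,"az": 0.008},
    {"grip": 1.0,"x": -0.055,"y": -0.24,"z": -0.01,"ax": 0.0,"ay": 0.0,"az": 0.008},
    {"grip": 1.0,"x": -0.055,"y": -0.24,"z": -0.01,"ax": 0.0,"ay": 0.0,"az": 0.008},
    {"grip": 1.0,"x": -0.055,"y": -0.24,"z": -0.01,"ax": 0.0,"ay": 0.0,"az": 0.008},
    {"grip": 1.0,"x": -0.055,"y": -0.24,"z": -0.01,"ax": 0.0,"ay": 0.0,"az": 0.008},
    {"grip": 1.0,"x": -0.055,"y": -0.24,"z": -0.01,"ax": 0.0,"ay": 0.0,"az": 0.008},
    {"grip": 1.0,"x": -0.055,"y": -0.24,"z": -0.01,"ax": 0.0,"ay": 0.0,"az": 0.008},
    {"grip": 1.0,"x": -0.055,"y": -0.24,"z": -0.01,"ax": 0.0,"ay": 0.0,"az": 0.008},
  ],
)

```text
clock: 7.65
eef_pos: [475.2, 106.8, 212.3]
tcp_rot: [0.986, 0.168, 0.0, -0.0]
contact_force: [-0.1, -0.6, -1.2]
opening: 85.4
grasp_force: 0.0
```

```bash
python3 - <<'E'
from h import *
c=wview('w3'); P=cloud(c)
m=(P[...,2]>42)&(P[...,2]<58)&(c['depth']>0)&(abs(P[...,0]-478)<60)&(abs(P[...,1]-107)<60)
print(P[m].mean(0),cv2.minAreaRect(P[m][:,:2].astype(np.float32)))
go(478.4,107,18,19.5)
E
```

```text
[482.80675955 109.79031317  51.26678725] ((479.3413391113281, 108.37530517578125), (81.13546752929688, 44.58741760253906), 18.111988067626953)
at [475.1 107.  212.4] yaw 19.4 shift [0.0029 0.0011 0.1944] rot [-0.0003 -0.0007 -0.0025] rows 5.0
```

View pics/w3.png

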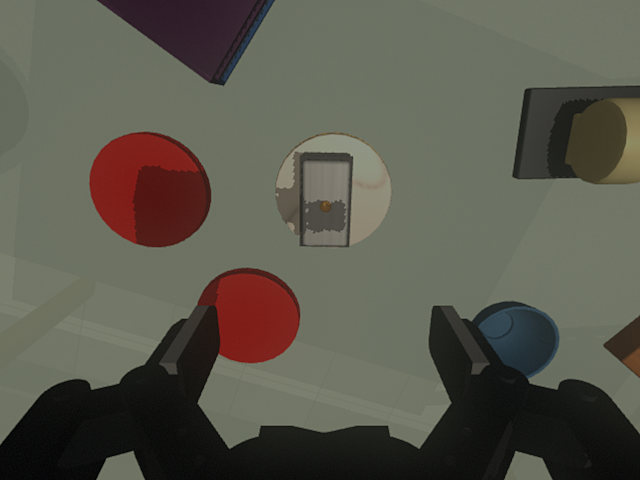

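The box, knob at (326,207), is centred between the fingers and square to them, on the pale coaster; the candle stands upright on the slate at (605,140).

>>> step_arm(
  increments=[
    {"grip": 1.0,"x": 0.0035,"y": 0.0005,"z": 0.04,"ax": 0.0,"ay": 0.0,"az": 0.0},
    {"grip": 1.0,"x": 0.0035,"y": 0.0005,"z": 0.08,"ax": 0.0,"ay": 0.0,"az": 0.0},
    {"grip": 1.0,"x": 0.0035,"y": 0.0005,"z": 0.115,"ax": 0.0,"ay": 0.0,"az": 0.0},
    {"grip": 1.0,"x": 0.0035,"y": 0.0005,"z": 0.145,"ax": 0.0,"ay": 0.0,"az": 0.0},
    {"grip": 1.0,"x": 0.0035,"y": 0.0005,"z": 0.17,"ax": 0.0,"ay": 0.0,"az": 0.0},
    {"grip": 1.0,"x": 0.0035,"y": 0.0005,"z": 0.185,"ax": 0.0,"ay": 0.0,"az": 0.0},
    {"grip": 1.0,"x": 0.0035,"y": 0.0005,"z": 0.192,"ax": 0.0,"ay": 0.0,"az": 0.0},
    {"grip": 1.0,"x": 0.0035,"y": 0.0005,"z": 0.193,"ax": 0.0,"ay": 0.0,"az": 0.0},
    {"grip": 1.0,"x": 0.0035,"y": 0.0005,"z": 0.193,"ax": 0.0,"ay": 0.0,"az": 0.0},
    {"grip": 0.5,"x": 0.0035,"y": 0.0005,"z": 0.193,"ax": 0.0,"ay": 0.0,"az": 0.0},
    {"grip": 0.2,"x": 0.0035,"y": 0.0005,"z": 0.193,"ax": 0.0,"ay": 0.0,"az": 0.0},
    {"grip": -0.2,"x": 0.0035,"y": 0.0005,"z": 0.193,"ax": 0.0,"ay": 0.0,"az": 0.0},
    {"grip": -1.0,"x": 0.0035,"y": 0.0005,"z": 0.193,"ax": 0.0,"ay": 0.0,"az": 0.0},
    {"grip": -1.0,"x": 0.0035,"y": 0.0005,"z": 0.193,"ax": 0.0,"ay": 0.0,"az": 0.0},
    {"grip": -1.0,"x": 0.0035,"y": 0.0005,"z": 0.193,"ax": 0.0,"ay": 0.0,"az": 0.0},
    {"grip": -1.0,"x": 0.0035,"y": 0.0005,"z": 0.193,"ax": 0.0,"ay": 0.0,"az": 0.0},
    {"grip": -1.0,"x": 0.0035,"y": 0.0005,"z": 0.193,"ax": 0.0,"ay": 0.0,"az": 0.0},
  ],
)

```text
clock: 9.12
eef_pos: [479.4, 109.0, 21.2]
tcp_rot: [0.986, 0.169, 0.002, -0.0]
contact_force: [-0.9, -1.4, 5.9]
opening: 42.9
grasp_force: 62.5
```

```bash
python3 - <<'E'
from h import *
o=sensors.get_obs(); print(o['opening'],o['grasp_force'],o['contact_force'])
go(445,-308,150,-20)
E
```

```text
42.8756378324416 62.52274990081787 [-0.9281453  -1.39106723  5.89036743]
at [479.4 109.   21.2] yaw 19.5 shift [-0.171   0.3817 -0.1293] rot [-0.001  -0.004   0.6891] rows 11.0
```

>>> step_arm(
  increments=[
    {"grip": -1.0,"x": 0.0,"y": 0.0,"z": -0.008,"ax": 0.0,"ay": 0.0,"az": 0.0},
    {"grip": -1.0,"x": 0.0,"y": 0.0,"z": -0.025,"ax": 0.0,"ay": 0.0,"az": 0.0},
    {"grip": -1.0,"x": 0.0,"y": 0.0,"z": -0.05,"ax": 0.0,"ay": 0.0,"az": 0.0},
    {"grip": -1.0,"x": -0.003,"y": 0.007,"z": -0.08,"ax": 0.0,"ay": 0.0,"az": 0.01},
    {"grip": -1.0,"x": -0.009,"y": 0.02,"z": -0.105,"ax": 0.0,"ay": 0.0,"az": 0.04},
    {"grip": -1.0,"x": -0.018,"y": 0.04,"z": -0.12,"ax": 0.0,"ay": 0.0,"az": 0.08},
    {"grip": -1.0,"x": -0.029,"y": 0.065,"z": -0.13,"ax": 0.0,"ay": 0.0,"az": 0.12},
    {"grip": -1.0,"x": -0.041,"y": 0.092,"z": -0.13,"ax": 0.0,"ay": 0.0,"az": 0.17},
    {"grip": -1.0,"x": -0.053,"y": 0.119,"z": -0.13,"ax": 0.0,"ay": 0.0,"az": 0.22},
    {"grip": -1.0,"x": -0.065,"y": 0.146,"z": -0.13,"ax": 0.0,"ay": 0.0,"az": 0.27},
    {"grip": -1.0,"x": -0.077,"y": 0.173,"z": -0.13,"ax": 0.0,"ay": 0.0,"az": 0.32},
    {"grip": -1.0,"x": -0.09,"y": 0.2,"z": -0.13,"ax": 0.0,"ay": 0.0,"az": 0.37},
    {"grip": -1.0,"x": -0.102,"y": 0.227,"z": -0.13,"ax": 0.0,"ay": 0.0,"az": 0.42},
    {"grip": -1.0,"x": -0.114,"y": 0.254,"z": -0.13,"ax": 0.0,"ay": 0.0,"az": 0.47},
    {"grip": -1.0,"x": -0.126,"y": 0.281,"z": -0.13,"ax": 0.0,"ay": 0.0,"az": 0.52},
    {"grip": -1.0,"x": -0.138,"y": 0.308,"z": -0.13,"ax": 0.0,"ay": 0.0,"az": 0.57},
    {"grip": -1.0,"x": -0.149,"y": 0.333,"z": -0.13,"ax": 0.0,"ay": 0.0,"az": 0.62},
    {"grip": -1.0,"x": -0.16,"y": 0.357,"z": -0.13,"ax": 0.0,"ay": 0.0,"az": 0.66},
    {"grip": -1.0,"x": -0.168,"y": 0.374,"z": -0.12,"ax": 0.0,"ay": 0.0,"az": 0.69},
    {"grip": -1.0,"x": -0.171,"y": 0.382,"z": -0.11,"ax": 0.0,"ay": 0.0,"az": 0.69},
  ],
)

```text
clock: 10.78
eef_pos: [443.4, -311.5, 129.5]
tcp_rot: [0.984, -0.176, 0.001, 0.001]
contact_force: [-1.3, 1.0, -3.2]
opening: 42.4
grasp_force: 61.9
```

>>> step_arm(
  increments=[
    {"grip": -1.0,"x": 0.0,"y": 0.0,"z": 0.015,"ax": 0.0,"ay": 0.0,"az": 0.0},
    {"grip": -1.0,"x": 0.0,"y": 0.0,"z": 0.035,"ax": 0.0,"ay": 0.0,"az": 0.0},
    {"grip": -1.0,"x": 0.0,"y": 0.0,"z": 0.05,"ax": 0.0,"ay": 0.0,"az": 0.0},
    {"grip": -1.0,"x": 0.0,"y": 0.0,"z": 0.055,"ax": 0.0,"ay": 0.0,"az": 0.0},
    {"grip": -1.0,"x": 0.0,"y": 0.0,"z": 0.055,"ax": 0.0,"ay": 0.0,"az": 0.0},
    {"grip": -1.0,"x": 0.0,"y": 0.0,"z": 0.055,"ax": 0.0,"ay": 0.0,"az": 0.0},
  ],
)

```text
clock: 11.28
eef_pos: [444.9, -307.0, 74.3]
tcp_rot: [0.985, -0.173, 0.0, -0.001]
contact_force: [0.3, -0.0, -2.7]
opening: 42.9
grasp_force: 61.8
```

```bash
python3 - <<'E'
from h import *
go(445.3,-308,38,-20)
c=grab('top'); s=grab('side')
a=cv2.resize(c['frame'][245:350,370:510],(400,300),interpolation=cv2.INTER_CUBIC); b=cv2.resize(s['frame'][270:450,240:480],(400,300))
cv2.imwrite('pics/p1.png',np.hstack([a,b]))
E
```

```text
at [ 444.9 -307.    74.3] yaw -19.9 shift [0.0007 0.0009 0.0363] rot [-0.0023 -0.      0.0012] rows 1.0
```

View pics/p1.png

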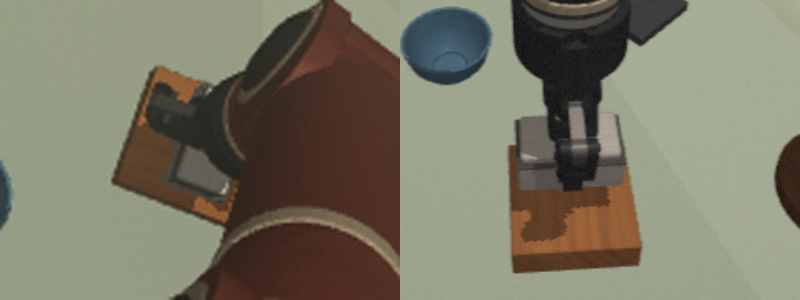

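The box hangs upright and square above the plinth (side crop about 572,150). Lowering.

>>> step_arm(
  increments=[
    {"grip": -1.0,"x": 0.0005,"y": 0.0005,"z": 0.012,"ax": 0.0,"ay": 0.0,"az": 0.0},
    {"grip": -1.0,"x": 0.0005,"y": 0.0005,"z": 0.022,"ax": 0.0,"ay": 0.0,"az": 0.0},
    {"grip": -1.0,"x": 0.0005,"y": 0.0005,"z": 0.029,"ax": 0.0,"ay": 0.0,"az": 0.0},
    {"grip": -1.0,"x": 0.0005,"y": 0.0005,"z": 0.033,"ax": 0.0,"ay": 0.0,"az": 0.0},
    {"grip": -1.0,"x": 0.0005,"y": 0.0005,"z": 0.035,"ax": 0.0,"ay": 0.0,"az": 0.0},
    {"grip": -1.0,"x": 0.0005,"y": 0.0005,"z": 0.0355,"ax": 0.0,"ay": 0.0,"az": 0.0},
    {"grip": -1.0,"x": 0.0005,"y": 0.0005,"z": 0.036,"ax": 0.0,"ay": 0.0,"az": 0.0},
    {"grip": -1.0,"x": 0.0005,"y": 0.0005,"z": 0.036,"ax": 0.0,"ay": 0.0,"az": 0.0},
  ],
)

```text
clock: 12.05
eef_pos: [445.4, -308.6, 38.6]
tcp_rot: [0.985, -0.174, 0.001, -0.001]
contact_force: [-0.7, -0.9, -3.5]
opening: 43.3
grasp_force: 62.0
```

>>> step_arm(
  increments=[
    {"grip": -1.0,"x": 0.0,"y": 0.0,"z": 0.0005,"ax": 0.0,"ay": 0.0,"az": 0.0},
    {"grip": -1.0,"x": 0.0,"y": 0.0,"z": 0.001,"ax": 0.0,"ay": 0.0,"az": 0.0},
    {"grip": -1.0,"x": 0.0,"y": 0.0,"z": 0.001,"ax": 0.0,"ay": 0.0,"az": 0.0},
  ],
)

```text
clock: 12.3
eef_pos: [445.3, -308.5, 37.4]
tcp_rot: [0.985, -0.174, 0.001, -0.001]
contact_force: [-1.0, -0.3, -3.2]
opening: 43.0
grasp_force: 62.0
```

>>> step_arm(
  increments=[
    {"grip": -1.0,"x": 0.0,"y": 0.0,"z": 0.0005,"ax": 0.0,"ay": 0.0,"az": 0.0},
    {"grip": -1.0,"x": 0.0,"y": 0.0,"z": 0.001,"ax": 0.0,"ay": 0.0,"az": 0.0},
    {"grip": -1.0,"x": 0.0,"y": 0.0,"z": 0.001,"ax": 0.0,"ay": 0.0,"az": 0.0},
  ],
)

```text
clock: 12.55
eef_pos: [445.2, -308.5, 37.3]
tcp_rot: [0.985, -0.174, 0.001, -0.001]
contact_force: [-1.6, 2.3, 4.7]
opening: 43.0
grasp_force: 62.8
```

>>> step_arm(
  increments=[
    {"grip": -1.0,"x": 0.0,"y": 0.0,"z": 0.0005,"ax": 0.0,"ay": 0.0,"az": 0.0},
    {"grip": -1.0,"x": 0.0,"y": 0.0,"z": 0.0005,"ax": 0.0,"ay": 0.0,"az": 0.0},
  ],
)

```text
clock: 12.72
eef_pos: [445.2, -308.4, 37.3]
tcp_rot: [0.985, -0.174, 0.001, -0.001]
contact_force: [-1.9, 1.6, 8.7]
opening: 42.8
grasp_force: 63.3
```

>>> step_arm(
  increments=[
    {"grip": -1.0,"x": 0.0,"y": 0.0,"z": -0.0015,"ax": 0.0,"ay": 0.0,"az": 0.0},
    {"grip": 0.3,"x": 0.0,"y": 0.0,"z": -0.0015,"ax": 0.0,"ay": 0.0,"az": 0.0},
    {"grip": 0.7,"x": 0.0,"y": 0.0,"z": -0.0015,"ax": 0.0,"ay": 0.0,"az": 0.0},
    {"grip": 1.0,"x": 0.0,"y": 0.0,"z": -0.0015,"ax": 0.0,"ay": 0.0,"az": 0.0},
    {"grip": 1.0,"x": 0.0,"y": 0.0,"z": -0.0015,"ax": 0.0,"ay": 0.0,"az": 0.0},
    {"grip": 1.0,"x": 0.0,"y": 0.0,"z": -0.0015,"ax": 0.0,"ay": 0.0,"az": 0.0},
    {"grip": 1.0,"x": 0.0,"y": 0.0,"z": -0.0015,"ax": 0.0,"ay": 0.0,"az": 0.0},
    {"grip": 1.0,"x": 0.0,"y": 0.0,"z": -0.02,"ax": 0.0,"ay": 0.0,"az": 0.0},
    {"grip": 1.0,"x": 0.0,"y": 0.0,"z": -0.06,"ax": 0.0,"ay": 0.0,"az": 0.0},
    {"grip": 1.0,"x": 0.0,"y": 0.0,"z": -0.1,"ax": 0.0,"ay": 0.0,"az": 0.0},
    {"grip": 1.0,"x": 0.0,"y": 0.0,"z": -0.14,"ax": 0.0,"ay": 0.0,"az": 0.0},
    {"grip": 1.0,"x": 0.0,"y": 0.0,"z": -0.18,"ax": 0.0,"ay": 0.0,"az": 0.0},
    {"grip": 1.0,"x": 0.0,"y": 0.0,"z": -0.2,"ax": 0.0,"ay": 0.0,"az": 0.0},
    {"grip": 1.0,"x": 0.0,"y": 0.0,"z": -0.2,"ax": 0.0,"ay": 0.0,"az": 0.0},
    {"grip": 1.0,"x": 0.0,"y": 0.0,"z": -0.2,"ax": 0.0,"ay": 0.0,"az": 0.0},
  ],
)

```text
clock: 13.97
eef_pos: [445.3, -308.9, 237.0]
tcp_rot: [0.985, -0.174, 0.002, -0.0]
contact_force: [-0.1, 0.8, -0.3]
opening: 85.5
grasp_force: 0.0
```

```bash
python3 - <<'E'
from h import *
c=wview(); P=cloud(c)
m=(P[...,2]>60)&(P[...,2]<74)&(c['depth']>0)&(abs(P[...,0]-445)<60)&(abs(P[...,1]+308)<60)
print(P[m].mean(0),cv2.minAreaRect(P[m][:,:2].astype(np.float32)))
q=np.array([ray(c,u,v,30) for u,v in ((10,10),)]) 
go(600,278,275,20)
E
```

```text
[ 448.21408015 -308.97160133   67.83215005] ((445.138427734375, -307.99688720703125), (44.564964294433594, 80.70780181884766), 69.65829467773438)
at [ 444.5 -308.2  235.4] yaw -20.0 shift [-0.0543 -0.6041 -0.0385] rot [-1.900e-03 -5.000e-04 -6.981e-01] rows 15.0
```

The box stands at (445,-308), on the plinth's centre. On to the vase.

>>> step_arm(
  increments=[
    {"grip": 1.0,"x": -0.003,"y": -0.03,"z": -0.038,"ax": 0.0,"ay": 0.0,"az": -0.05},
    {"grip": 1.0,"x": -0.006,"y": -0.07,"z": -0.038,"ax": 0.0,"ay": 0.0,"az": -0.1},
    {"grip": 1.0,"x": -0.01,"y": -0.11,"z": -0.038,"ax": 0.0,"ay": 0.0,"az": -0.15},
    {"grip": 1.0,"x": -0.0135,"y": -0.15,"z": -0.038,"ax": 0.0,"ay": 0.0,"az": -0.2},
    {"grip": 1.0,"x": -0.017,"y": -0.19,"z": -0.038,"ax": 0.0,"ay": 0.0,"az": -0.25},
    {"grip": 1.0,"x": -0.021,"y": -0.23,"z": -0.038,"ax": 0.0,"ay": 0.0,"az": -0.3},
    {"grip": 1.0,"x": -0.024,"y": -0.27,"z": -0.038,"ax": 0.0,"ay": 0.0,"az": -0.35},
    {"grip": 1.0,"x": -0.028,"y": -0.31,"z": -0.038,"ax": 0.0,"ay": 0.0,"az": -0.4},
    {"grip": 1.0,"x": -0.0315,"y": -0.35,"z": -0.038,"ax": 0.0,"ay": 0.0,"az": -0.45},
    {"grip": 1.0,"x": -0.035,"y": -0.39,"z": -0.038,"ax": 0.0,"ay": 0.0,"az": -0.5},
    {"grip": 1.0,"x": -0.0385,"y": -0.43,"z": -0.038,"ax": 0.0,"ay": 0.0,"az": -0.55},
    {"grip": 1.0,"x": -0.042,"y": -0.47,"z": -0.038,"ax": 0.0,"ay": 0.0,"az": -0.6},
    {"grip": 1.0,"x": -0.046,"y": -0.51,"z": -0.038,"ax": 0.0,"ay": 0.0,"az": -0.65},
    {"grip": 1.0,"x": -0.05,"y": -0.55,"z": -0.038,"ax": 0.0,"ay": 0.0,"az": -0.698},
    {"grip": 1.0,"x": -0.053,"y": -0.585,"z": -0.038,"ax": 0.0,"ay": 0.0,"az": -0.698},
    {"grip": 1.0,"x": -0.0543,"y": -0.604,"z": -0.038,"ax": 0.0,"ay": 0.0,"az": -0.698},
    {"grip": 1.0,"x": -0.0543,"y": -0.604,"z": -0.038,"ax": 0.0,"ay": 0.0,"az": -0.698},
    {"grip": 1.0,"x": -0.0543,"y": -0.604,"z": -0.038,"ax": 0.0,"ay": 0.0,"az": -0.698},
    {"grip": 1.0,"x": -0.0543,"y": -0.604,"z": -0.038,"ax": 0.0,"ay": 0.0,"az": -0.698},
  ],
)

```text
clock: 15.6
eef_pos: [600.1, 275.7, 272.6]
tcp_rot: [0.985, 0.173, -0.001, 0.001]
contact_force: [1.1, -0.8, -0.7]
opening: 84.9
grasp_force: 0.0
```

```bash
python3 - <<'E'
from h import *
c=wview('w4'); P=cloud(c)
m=(P[...,2]>155)&(P[...,2]<172)&(c['depth']>0)&(abs(P[...,0]-615)<60)&(abs(P[...,1]-280)<60)
print(P[m].mean(0),cv2.minEnclosingCircle(P[m][:,:2].astype(np.float32)))
go(619.5,282.3,111,20)
E
```

```text
[623.94752429 284.36081711 163.53756792] ((622.0059204101562, 283.67498779296875), 27.467880249023438)
at [600.5 275.1 273.4] yaw 19.8 shift [ 0.0206 -0.0005  0.1623] rot [ 0.0011  0.0014 -0.0027] rows 4.0
```

View pics/w4.png

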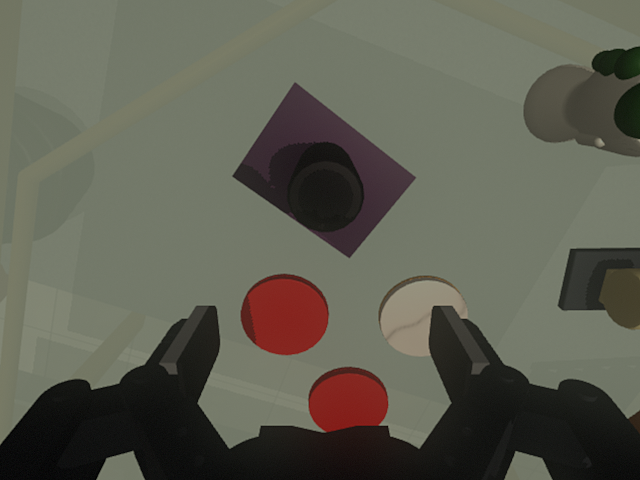

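Vase top at (326,196), on the books with corners (296,83), (415,178), (350,257), (233,177); it lies on the fingers' centre line. The coaster is bare.

>>> step_arm(
  increments=[
    {"grip": 1.0,"x": 0.022,"y": -0.001,"z": 0.01,"ax": 0.0,"ay": 0.0,"az": 0.0},
    {"grip": 1.0,"x": 0.022,"y": -0.001,"z": 0.03,"ax": 0.0,"ay": 0.0,"az": 0.0},
    {"grip": 1.0,"x": 0.022,"y": -0.001,"z": 0.055,"ax": 0.0,"ay": 0.0,"az": 0.0},
    {"grip": 1.0,"x": 0.022,"y": -0.001,"z": 0.08,"ax": 0.0,"ay": 0.0,"az": 0.0},
    {"grip": 1.0,"x": 0.022,"y": -0.001,"z": 0.105,"ax": 0.0,"ay": 0.0,"az": 0.0},
    {"grip": 1.0,"x": 0.022,"y": -0.001,"z": 0.13,"ax": 0.0,"ay": 0.0,"az": 0.0},
    {"grip": 1.0,"x": 0.022,"y": -0.001,"z": 0.15,"ax": 0.0,"ay": 0.0,"az": 0.0},
    {"grip": 1.0,"x": 0.022,"y": -0.001,"z": 0.16,"ax": 0.0,"ay": 0.0,"az": 0.0},
    {"grip": 1.0,"x": 0.022,"y": -0.001,"z": 0.162,"ax": 0.0,"ay": 0.0,"az": 0.0},
    {"grip": 1.0,"x": 0.022,"y": -0.001,"z": 0.162,"ax": 0.0,"ay": 0.0,"az": 0.0},
    {"grip": 0.7,"x": 0.022,"y": -0.001,"z": 0.162,"ax": 0.0,"ay": 0.0,"az": 0.0},
    {"grip": 0.45,"x": 0.022,"y": -0.001,"z": 0.162,"ax": 0.0,"ay": 0.0,"az": 0.0},
    {"grip": 0.3,"x": 0.022,"y": -0.001,"z": 0.162,"ax": 0.0,"ay": 0.0,"az": 0.0},
    {"grip": 0.15,"x": 0.022,"y": -0.001,"z": 0.162,"ax": 0.0,"ay": 0.0,"az": 0.0},
    {"grip": -1.0,"x": 0.022,"y": -0.001,"z": 0.162,"ax": 0.0,"ay": 0.0,"az": 0.0},
    {"grip": -1.0,"x": 0.022,"y": -0.001,"z": 0.162,"ax": 0.0,"ay": 0.0,"az": 0.0},
    {"grip": -1.0,"x": 0.022,"y": -0.001,"z": 0.162,"ax": 0.0,"ay": 0.0,"az": 0.0},
    {"grip": -1.0,"x": 0.022,"y": -0.001,"z": 0.162,"ax": 0.0,"ay": 0.0,"az": 0.0},
  ],
)

```text
clock: 17.15
eef_pos: [622.7, 285.2, 114.9]
tcp_rot: [0.985, 0.173, 0.003, 0.0]
contact_force: [0.9, -2.0, 5.8]
opening: 52.0
grasp_force: 62.0
```

```bash
python3 - <<'E'
from h import *
o=sensors.get_obs(); print(o['opening'],o['grasp_force'],o['contact_force'])
go(482,100.5,180,20)
E
```

```text
51.95797423891273 62.017600536346436 [ 0.92915129 -2.02152849  5.82983645]
at [622.7 285.2 114.9] yaw 19.9 shift [-0.1949  0.1257 -0.066 ] rot [ 0.0009 -0.0051 -0.0013] rows 6.0
```

>>> step_arm(
  increments=[
    {"grip": -1.0,"x": 0.0,"y": 0.0,"z": -0.008,"ax": 0.0,"ay": 0.0,"az": 0.0},
    {"grip": -1.0,"x": 0.0,"y": 0.0,"z": -0.025,"ax": 0.0,"ay": 0.0,"az": 0.0},
    {"grip": -1.0,"x": 0.0,"y": 0.0,"z": -0.045,"ax": 0.0,"ay": 0.0,"az": 0.0},
    {"grip": -1.0,"x": -0.007,"y": 0.005,"z": -0.06,"ax": 0.0,"ay": 0.0,"az": 0.0},
    {"grip": -1.0,"x": -0.019,"y": 0.012,"z": -0.066,"ax": 0.0,"ay": 0.0,"az": 0.0},
    {"grip": -1.0,"x": -0.034,"y": 0.022,"z": -0.066,"ax": 0.0,"ay": 0.0,"az": 0.0},
    {"grip": -1.0,"x": -0.05,"y": 0.032,"z": -0.066,"ax": 0.0,"ay": 0.0,"az": 0.0},
    {"grip": -1.0,"x": -0.067,"y": 0.043,"z": -0.066,"ax": 0.0,"ay": 0.0,"az": 0.0},
    {"grip": -1.0,"x": -0.084,"y": 0.054,"z": -0.066,"ax": 0.0,"ay": 0.0,"az": 0.0},
    {"grip": -1.0,"x": -0.101,"y": 0.065,"z": -0.066,"ax": 0.0,"ay": 0.0,"az": 0.0},
    {"grip": -1.0,"x": -0.118,"y": 0.076,"z": -0.066,"ax": 0.0,"ay": 0.0,"az": 0.0},
    {"grip": -1.0,"x": -0.135,"y": 0.087,"z": -0.066,"ax": 0.0,"ay": 0.0,"az": 0.0},
    {"grip": -1.0,"x": -0.152,"y": 0.098,"z": -0.066,"ax": 0.0,"ay": 0.0,"az": 0.0},
    {"grip": -1.0,"x": -0.167,"y": 0.108,"z": -0.06,"ax": 0.0,"ay": 0.0,"az": 0.0},
    {"grip": -1.0,"x": -0.18,"y": 0.116,"z": -0.05,"ax": 0.0,"ay": 0.0,"az": 0.0},
    {"grip": -1.0,"x": -0.189,"y": 0.122,"z": -0.035,"ax": 0.0,"ay": 0.0,"az": 0.0},
    {"grip": -1.0,"x": -0.193,"y": 0.125,"z": -0.018,"ax": 0.0,"ay": 0.0,"az": 0.0},
    {"grip": -1.0,"x": -0.1935,"y": 0.125,"z": -0.005,"ax": 0.0,"ay": 0.0,"az": 0.0},
    {"grip": -1.0,"x": -0.1935,"y": 0.125,"z": 0.0,"ax": 0.0,"ay": 0.0,"az": 0.0},
    {"grip": -1.0,"x": -0.1935,"y": 0.125,"z": 0.0,"ax": 0.0,"ay": 0.0,"az": 0.0},
  ],
)

```text
clock: 18.82
eef_pos: [480.5, 102.9, 111.1]
tcp_rot: [0.985, 0.174, -0.001, -0.001]
contact_force: [-0.2, 0.1, -3.8]
opening: 51.6
grasp_force: 63.1
```

>>> step_arm(
  increments=[
    {"grip": -1.0,"x": 0.0,"y": 0.0,"z": 0.005,"ax": 0.0,"ay": 0.0,"az": 0.0},
    {"grip": -1.0,"x": 0.0,"y": 0.0,"z": 0.01,"ax": 0.0,"ay": 0.0,"az": 0.0},
    {"grip": -1.0,"x": 0.0,"y": 0.0,"z": 0.013,"ax": 0.0,"ay": 0.0,"az": 0.0},
    {"grip": -1.0,"x": 0.0,"y": 0.0,"z": 0.015,"ax": 0.0,"ay": 0.0,"az": 0.0},
    {"grip": -1.0,"x": 0.0,"y": 0.0,"z": 0.015,"ax": 0.0,"ay": 0.0,"az": 0.0},
    {"grip": -1.0,"x": 0.0,"y": 0.0,"z": 0.015,"ax": 0.0,"ay": 0.0,"az": 0.0},
  ],
)

```text
clock: 19.32
eef_pos: [482.0, 102.6, 97.4]
tcp_rot: [0.985, 0.174, 0.001, -0.001]
contact_force: [-0.4, 0.3, -3.9]
opening: 51.9
grasp_force: 63.1
```

```bash
python3 - <<'E'
from h import *
go(483,101.5,85,20)
s=grab('side'); t=grab('top')
a=cv2.resize(s['frame'][130:280,190:350],(400,375)); b=cv2.resize(t['frame'][220:320,200:307],(400,375))
cv2.imwrite('pics/c1.png',np.hstack([a,b]))
E
```

```text
at [482.  102.6  97.4] yaw 20.0 shift [0.0005 0.0014 0.0124] rot [-0.0008 -0.0017 -0.0001] rows 1.0
```

View pics/c1.png

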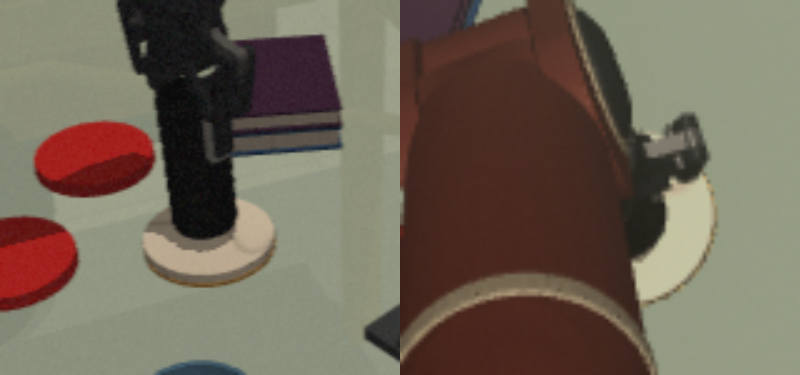

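The vase is upright just above the coaster (side crop, base about 205,230, coaster centre about 208,240). Lowering.

>>> step_arm(
  increments=[
    {"grip": -1.0,"x": 0.0005,"y": 0.001,"z": 0.004,"ax": 0.0,"ay": 0.0,"az": 0.0},
    {"grip": -1.0,"x": 0.0005,"y": 0.001,"z": 0.008,"ax": 0.0,"ay": 0.0,"az": 0.0},
    {"grip": -1.0,"x": 0.0005,"y": 0.001,"z": 0.01,"ax": 0.0,"ay": 0.0,"az": 0.0},
    {"grip": -1.0,"x": 0.0005,"y": 0.001,"z": 0.011,"ax": 0.0,"ay": 0.0,"az": 0.0},
    {"grip": -1.0,"x": 0.0005,"y": 0.001,"z": 0.0115,"ax": 0.0,"ay": 0.0,"az": 0.0},
    {"grip": -1.0,"x": 0.0005,"y": 0.001,"z": 0.0115,"ax": 0.0,"ay": 0.0,"az": 0.0},
  ],
)

```text
clock: 19.92
eef_pos: [482.7, 101.8, 85.7]
tcp_rot: [0.985, 0.174, 0.001, -0.001]
contact_force: [-0.7, 0.1, -4.2]
opening: 51.8
grasp_force: 63.1
```

>>> step_arm(
  increments=[
    {"grip": -1.0,"x": 0.0,"y": 0.0,"z": 0.0005,"ax": 0.0,"ay": 0.0,"az": 0.0},
    {"grip": -1.0,"x": 0.0,"y": 0.0,"z": 0.001,"ax": 0.0,"ay": 0.0,"az": 0.0},
    {"grip": -1.0,"x": 0.0,"y": 0.0,"z": 0.001,"ax": 0.0,"ay": 0.0,"az": 0.0},
  ],
)

```text
clock: 20.17
eef_pos: [482.8, 101.8, 84.9]
tcp_rot: [0.985, 0.174, 0.001, -0.001]
contact_force: [0.4, 0.2, -4.3]
opening: 52.1
grasp_force: 63.1
```

>>> step_arm(
  increments=[
    {"grip": -1.0,"x": 0.0,"y": 0.0,"z": 0.0005,"ax": 0.0,"ay": 0.0,"az": 0.0},
    {"grip": -1.0,"x": 0.0,"y": 0.0,"z": 0.001,"ax": 0.0,"ay": 0.0,"az": 0.0},
    {"grip": -1.0,"x": 0.0,"y": 0.0,"z": 0.001,"ax": 0.0,"ay": 0.0,"az": 0.0},
  ],
)

```text
clock: 20.42
eef_pos: [483.0, 101.8, 84.7]
tcp_rot: [0.985, 0.174, 0.001, -0.0]
contact_force: [-1.9, 0.3, 4.2]
opening: 51.5
grasp_force: 63.8
```

Contact. Release and rise well clear of the 134 mm top.

>>> step_arm(
  increments=[
    {"grip": -1.0,"x": 0.0,"y": 0.0,"z": 0.0005,"ax": 0.0,"ay": 0.0,"az": 0.0},
    {"grip": 0.4,"x": 0.0,"y": 0.0,"z": -0.001,"ax": 0.0,"ay": 0.0,"az": 0.0},
    {"grip": 0.7,"x": 0.0,"y": 0.0,"z": -0.001,"ax": 0.0,"ay": 0.0,"az": 0.0},
    {"grip": 1.0,"x": 0.0,"y": 0.0,"z": -0.001,"ax": 0.0,"ay": 0.0,"az": 0.0},
    {"grip": 1.0,"x": 0.0,"y": 0.0,"z": -0.001,"ax": 0.0,"ay": 0.0,"az": 0.0},
    {"grip": 1.0,"x": 0.0,"y": 0.0,"z": -0.001,"ax": 0.0,"ay": 0.0,"az": 0.0},
    {"grip": 1.0,"x": 0.0,"y": 0.0,"z": -0.001,"ax": 0.0,"ay": 0.0,"az": 0.0},
    {"grip": 1.0,"x": 0.0,"y": 0.0,"z": -0.015,"ax": 0.0,"ay": 0.0,"az": 0.0},
    {"grip": 1.0,"x": 0.0,"y": 0.0,"z": -0.04,"ax": 0.0,"ay": 0.0,"az": 0.0},
    {"grip": 1.0,"x": 0.0,"y": 0.0,"z": -0.07,"ax": 0.0,"ay": 0.0,"az": 0.0},
    {"grip": 1.0,"x": 0.0,"y": 0.0,"z": -0.1,"ax": 0.0,"ay": 0.0,"az": 0.0},
    {"grip": 1.0,"x": 0.0,"y": 0.0,"z": -0.13,"ax": 0.0,"ay": 0.0,"az": 0.0},
    {"grip": 1.0,"x": 0.0,"y": 0.0,"z": -0.155,"ax": 0.0,"ay": 0.0,"az": 0.0},
    {"grip": 1.0,"x": 0.0,"y": 0.0,"z": -0.165,"ax": 0.0,"ay": 0.0,"az": 0.0},
    {"grip": 1.0,"x": 0.0,"y": 0.0,"z": -0.165,"ax": 0.0,"ay": 0.0,"az": 0.0},
    {"grip": 1.0,"x": 0.0,"y": 0.0,"z": -0.165,"ax": 0.0,"ay": 0.0,"az": 0.0},
  ],
)

```text
clock: 21.75
eef_pos: [482.4, 101.5, 248.8]
tcp_rot: [0.985, 0.174, 0.001, -0.0]
contact_force: [-0.4, -0.3, -0.8]
opening: 85.4
grasp_force: 0.0
```

```bash
python3 - <<'E'
from h import *
c=wview(); P=cloud(c)
m=(P[...,2]>125)&(P[...,2]<142)&(c['depth']>0)&(abs(P[...,0]-482)<60)&(abs(P[...,1]-100)<60)
print(P[m].mean(0),cv2.minEnclosingCircle(P[m][:,:2].astype(np.float32)))
go(608,-98.3,240,20)
E
```

```text
[484.64747198 101.14924373 133.47442486] ((482.3804016113281, 100.57791137695312), 27.53800392150879)
at [481.8 101.3 247.9] yaw 20.0 shift [0.0504 0.2308 0.0077] rot [-0.0009  0.0004 -0.0002] rows 6.0
```

The vase stands at (482,100.5), on the coaster's centre. Back to the candle.

>>> step_arm(
  increments=[
    {"grip": 1.0,"x": 0.05,"y": 0.231,"z": 0.008,"ax": 0.0,"ay": 0.0,"az": 0.0},
    {"grip": 1.0,"x": 0.05,"y": 0.231,"z": 0.008,"ax": 0.0,"ay": 0.0,"az": 0.0},
    {"grip": 1.0,"x": 0.05,"y": 0.231,"z": 0.008,"ax": 0.0,"ay": 0.0,"az": 0.0},
    {"grip": 1.0,"x": 0.05,"y": 0.231,"z": 0.008,"ax": 0.0,"ay": 0.0,"az": 0.0},
    {"grip": 1.0,"x": 0.05,"y": 0.231,"z": 0.008,"ax": 0.0,"ay": 0.0,"az": 0.0},
    {"grip": 1.0,"x": 0.05,"y": 0.231,"z": 0.008,"ax": 0.0,"ay": 0.0,"az": 0.0},
    {"grip": 1.0,"x": 0.05,"y": 0.231,"z": 0.008,"ax": 0.0,"ay": 0.0,"az": 0.0},
    {"grip": 1.0,"x": 0.05,"y": 0.231,"z": 0.008,"ax": 0.0,"ay": 0.0,"az": 0.0},
    {"grip": 1.0,"x": 0.05,"y": 0.231,"z": 0.008,"ax": 0.0,"ay": 0.0,"az": 0.0},
    {"grip": 1.0,"x": 0.05,"y": 0.231,"z": 0.008,"ax": 0.0,"ay": 0.0,"az": 0.0},
    {"grip": 1.0,"x": 0.05,"y": 0.231,"z": 0.008,"ax": 0.0,"ay": 0.0,"az": 0.0},
  ],
)

```text
clock: 22.72
eef_pos: [608.0, -96.3, 240.6]
tcp_rot: [0.985, 0.175, 0.0, -0.001]
contact_force: [0.0, -0.0, 0.4]
opening: 85.1
grasp_force: 0.0
```

```bash
python3 - <<'E'
from h import *
c=wview(); P=cloud(c)
for z0,z1 in ((55,65),(62,72),(70,82)):
  m=(P[...,2]>z0)&(P[...,2]<z1)&(c['depth']>0)&(abs(P[...,0]-609)<60)&(abs(P[...,1]+98)<60)
  print(cv2.minAreaRect(P[m][:,:2].astype(np.float32)))
go(608,-98,34,20)
E
```

```text
((607.9625854492188, -98.28685760498047), (63.443946838378906, 39.244712829589844), 20.640169143676758)
((606.7662963867188, -97.625), (60.193145751953125, 37.83826446533203), 19.91832733154297)
((606.96630859375, -97.8451919555664), (48.88816833496094, 37.38526153564453), 19.22364044189453)
at [608.1 -96.6 240.8] yaw 20.1 shift [-0.0009  0.0016  0.2068] rot [-0.0015 -0.0015  0.0025] rows 5.0
```

>>> step_arm(
  increments=[
    {"grip": 1.0,"x": -0.0015,"y": 0.0015,"z": 0.04,"ax": 0.0,"ay": 0.0,"az": 0.0},
    {"grip": 1.0,"x": -0.0015,"y": 0.0015,"z": 0.08,"ax": 0.0,"ay": 0.0,"az": 0.0},
    {"grip": 1.0,"x": -0.0015,"y": 0.0015,"z": 0.115,"ax": 0.0,"ay": 0.0,"az": 0.0},
    {"grip": 1.0,"x": -0.0015,"y": 0.0015,"z": 0.145,"ax": 0.0,"ay": 0.0,"az": 0.0},
    {"grip": 1.0,"x": -0.0015,"y": 0.0015,"z": 0.17,"ax": 0.0,"ay": 0.0,"az": 0.0},
    {"grip": 1.0,"x": -0.0015,"y": 0.0015,"z": 0.19,"ax": 0.0,"ay": 0.0,"az": 0.0},
    {"grip": 1.0,"x": -0.0015,"y": 0.0015,"z": 0.202,"ax": 0.0,"ay": 0.0,"az": 0.0},
    {"grip": 1.0,"x": -0.0015,"y": 0.0015,"z": 0.206,"ax": 0.0,"ay": 0.0,"az": 0.0},
    {"grip": 1.0,"x": -0.0015,"y": 0.0015,"z": 0.206,"ax": 0.0,"ay": 0.0,"az": 0.0},
    {"grip": 1.0,"x": -0.0015,"y": 0.0015,"z": 0.206,"ax": 0.0,"ay": 0.0,"az": 0.0},
    {"grip": 0.5,"x": -0.0015,"y": 0.0015,"z": 0.206,"ax": 0.0,"ay": 0.0,"az": 0.0},
    {"grip": 0.2,"x": -0.0015,"y": 0.0015,"z": 0.206,"ax": 0.0,"ay": 0.0,"az": 0.0},
    {"grip": -0.2,"x": -0.0015,"y": 0.0015,"z": 0.206,"ax": 0.0,"ay": 0.0,"az": 0.0},
    {"grip": -1.0,"x": -0.0015,"y": 0.0015,"z": 0.206,"ax": 0.0,"ay": 0.0,"az": 0.0},
    {"grip": -1.0,"x": -0.0015,"y": 0.0015,"z": 0.206,"ax": 0.0,"ay": 0.0,"az": 0.0},
    {"grip": -1.0,"x": -0.0015,"y": 0.0015,"z": 0.206,"ax": 0.0,"ay": 0.0,"az": 0.0},
    {"grip": -1.0,"x": -0.0015,"y": 0.0015,"z": 0.206,"ax": 0.0,"ay": 0.0,"az": 0.0},
    {"grip": -1.0,"x": -0.0015,"y": 0.0015,"z": 0.206,"ax": 0.0,"ay": 0.0,"az": 0.0},
  ],
)

```text
clock: 24.27
eef_pos: [608.5, -99.8, 35.7]
tcp_rot: [0.985, 0.174, 0.001, -0.0]
contact_force: [-0.7, 1.6, 5.1]
opening: 37.6
grasp_force: 61.0
```

```bash
python3 - <<'E'
from h import *
o=sensors.get_obs(); print(o['opening'],o['grasp_force'],o['contact_force'])
go(612.5,278.5,200,20)
E
```

```text
37.594870058551635 60.96656084060669 [-0.67149234  1.586905    5.07294252]
at [608.5 -99.8  35.7] yaw 20.0 shift [ 0.1337 -0.3542 -0.1638] rot [-0.0004 -0.003  -0.    ] rows 10.0
```

>>> step_arm(
  increments=[
    {"grip": -1.0,"x": 0.0,"y": 0.0,"z": -0.008,"ax": 0.0,"ay": 0.0,"az": 0.0},
    {"grip": -1.0,"x": 0.0,"y": 0.0,"z": -0.025,"ax": 0.0,"ay": 0.0,"az": 0.0},
    {"grip": -1.0,"x": 0.0,"y": 0.0,"z": -0.05,"ax": 0.0,"ay": 0.0,"az": 0.0},
    {"grip": -1.0,"x": 0.0,"y": 0.0,"z": -0.08,"ax": 0.0,"ay": 0.0,"az": 0.0},
    {"grip": -1.0,"x": 0.0,"y": 0.0,"z": -0.11,"ax": 0.0,"ay": 0.0,"az": 0.0},
    {"grip": -1.0,"x": 0.003,"y": -0.008,"z": -0.14,"ax": 0.0,"ay": 0.0,"az": 0.0},
    {"grip": -1.0,"x": 0.008,"y": -0.021,"z": -0.165,"ax": 0.0,"ay": 0.0,"az": 0.0},
    {"grip": -1.0,"x": 0.015,"y": -0.04,"z": -0.185,"ax": 0.0,"ay": 0.0,"az": 0.0},
    {"grip": -1.0,"x": 0.023,"y": -0.062,"z": -0.195,"ax": 0.0,"ay": 0.0,"az": 0.0},
    {"grip": -1.0,"x": 0.033,"y": -0.087,"z": -0.195,"ax": 0.0,"ay": 0.0,"az": 0.0},
    {"grip": -1.0,"x": 0.043,"y": -0.113,"z": -0.195,"ax": 0.0,"ay": 0.0,"az": 0.0},
    {"grip": -1.0,"x": 0.053,"y": -0.139,"z": -0.195,"ax": 0.0,"ay": 0.0,"az": 0.0},
    {"grip": -1.0,"x": 0.063,"y": -0.166,"z": -0.195,"ax": 0.0,"ay": 0.0,"az": 0.0},
    {"grip": -1.0,"x": 0.073,"y": -0.193,"z": -0.195,"ax": 0.0,"ay": 0.0,"az": 0.0},
    {"grip": -1.0,"x": 0.083,"y": -0.22,"z": -0.195,"ax": 0.0,"ay": 0.0,"az": 0.0},
    {"grip": -1.0,"x": 0.093,"y": -0.247,"z": -0.195,"ax": 0.0,"ay": 0.0,"az": 0.0},
    {"grip": -1.0,"x": 0.103,"y": -0.273,"z": -0.195,"ax": 0.0,"ay": 0.0,"az": 0.0},
    {"grip": -1.0,"x": 0.112,"y": -0.297,"z": -0.195,"ax": 0.0,"ay": 0.0,"az": 0.0},
    {"grip": -1.0,"x": 0.12,"y": -0.318,"z": -0.195,"ax": 0.0,"ay": 0.0,"az": 0.0},
    {"grip": -1.0,"x": 0.126,"y": -0.334,"z": -0.19,"ax": 0.0,"ay": 0.0,"az": 0.0},
  ],
)

```text
clock: 25.93
eef_pos: [611.2, 259.5, 225.2]
tcp_rot: [0.985, 0.175, 0.001, -0.001]
contact_force: [0.4, 0.1, -3.0]
opening: 37.6
grasp_force: 60.4
```

>>> step_arm(
  increments=[
    {"grip": -1.0,"x": 0.005,"y": -0.013,"z": 0.01,"ax": 0.0,"ay": 0.0,"az": 0.0},
    {"grip": -1.0,"x": 0.0075,"y": -0.02,"z": 0.03,"ax": 0.0,"ay": 0.0,"az": 0.0},
    {"grip": -1.0,"x": 0.0075,"y": -0.02,"z": 0.055,"ax": 0.0,"ay": 0.0,"az": 0.0},
    {"grip": -1.0,"x": 0.0075,"y": -0.02,"z": 0.08,"ax": 0.0,"ay": 0.0,"az": 0.0},
    {"grip": -1.0,"x": 0.0075,"y": -0.02,"z": 0.1,"ax": 0.0,"ay": 0.0,"az": 0.0},
    {"grip": -1.0,"x": 0.0075,"y": -0.02,"z": 0.115,"ax": 0.0,"ay": 0.0,"az": 0.0},
    {"grip": -1.0,"x": 0.0075,"y": -0.02,"z": 0.12,"ax": 0.0,"ay": 0.0,"az": 0.0},
    {"grip": -1.0,"x": 0.0075,"y": -0.02,"z": 0.12,"ax": 0.0,"ay": 0.0,"az": 0.0},
    {"grip": -1.0,"x": 0.0075,"y": -0.02,"z": 0.12,"ax": 0.0,"ay": 0.0,"az": 0.0},
  ],
)

```text
clock: 26.68
eef_pos: [612.6, 277.6, 105.1]
tcp_rot: [0.985, 0.173, 0.001, -0.0]
contact_force: [-0.2, 0.3, -1.5]
opening: 37.2
grasp_force: 60.4
```

```bash
python3 - <<'E'
from h import *
go(612.5,278.5,68,20)
s=grab('side')
cv2.imwrite('pics/b1.png',cv2.resize(s['frame'][90:240,190:390],(640,480)))
E
```

```text
at [612.6 277.6 105.1] yaw 19.9 shift [ 0.0002 -0.0009  0.0371] rot [-0.0002 -0.0014 -0.001 ] rows 1.0
```

View pics/b1.png

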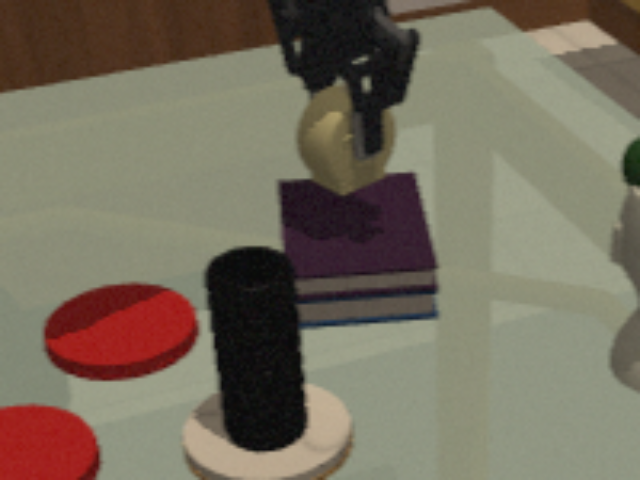

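The candle (345,140) hangs upright over the books (355,225), and the vase stands upright on the coaster (255,430). Lowering.

>>> step_arm(
  increments=[
    {"grip": -1.0,"x": 0.0,"y": -0.0005,"z": 0.012,"ax": 0.0,"ay": 0.0,"az": 0.0},
    {"grip": -1.0,"x": 0.0,"y": -0.0005,"z": 0.022,"ax": 0.0,"ay": 0.0,"az": 0.0},
    {"grip": -1.0,"x": 0.0,"y": -0.0005,"z": 0.029,"ax": 0.0,"ay": 0.0,"az": 0.0},
    {"grip": -1.0,"x": 0.0,"y": -0.0005,"z": 0.033,"ax": 0.0,"ay": 0.0,"az": 0.0},
    {"grip": -1.0,"x": 0.0,"y": -0.0005,"z": 0.035,"ax": 0.0,"ay": 0.0,"az": 0.0},
    {"grip": -1.0,"x": 0.0,"y": -0.0005,"z": 0.036,"ax": 0.0,"ay": 0.0,"az": 0.0},
    {"grip": -1.0,"x": 0.0,"y": -0.0005,"z": 0.036,"ax": 0.0,"ay": 0.0,"az": 0.0},
  ],
)

```text
clock: 27.32
eef_pos: [612.1, 278.7, 69.1]
tcp_rot: [0.985, 0.174, 0.001, -0.001]
contact_force: [0.5, 0.4, -2.4]
opening: 37.8
grasp_force: 60.4
```

>>> step_arm(
  increments=[
    {"grip": -1.0,"x": 0.0,"y": 0.0,"z": 0.0005,"ax": 0.0,"ay": 0.0,"az": 0.0},
    {"grip": -1.0,"x": 0.0,"y": 0.0,"z": 0.001,"ax": 0.0,"ay": 0.0,"az": 0.0},
    {"grip": -1.0,"x": 0.0,"y": 0.0,"z": 0.001,"ax": 0.0,"ay": 0.0,"az": 0.0},
  ],
)

```text
clock: 27.57
eef_pos: [612.3, 278.7, 68.5]
tcp_rot: [0.985, 0.174, 0.001, -0.001]
contact_force: [0.8, -1.0, -1.5]
opening: 37.5
grasp_force: 60.4
```

>>> step_arm(
  increments=[
    {"grip": -1.0,"x": 0.0,"y": 0.0,"z": 0.0005,"ax": 0.0,"ay": 0.0,"az": 0.0},
    {"grip": -1.0,"x": 0.0,"y": 0.0,"z": 0.001,"ax": 0.0,"ay": 0.0,"az": 0.0},
    {"grip": -1.0,"x": 0.0,"y": 0.0,"z": 0.001,"ax": 0.0,"ay": 0.0,"az": 0.0},
  ],
)

```text
clock: 27.82
eef_pos: [612.3, 278.7, 67.8]
tcp_rot: [0.985, 0.174, 0.001, -0.001]
contact_force: [0.1, 0.2, 0.1]
opening: 37.4
grasp_force: 60.7
```

>>> step_arm(
  increments=[
    {"grip": -1.0,"x": 0.0,"y": 0.0,"z": 0.0005,"ax": 0.0,"ay": 0.0,"az": 0.0},
    {"grip": -1.0,"x": 0.0,"y": 0.0,"z": 0.001,"ax": 0.0,"ay": 0.0,"az": 0.0},
    {"grip": -1.0,"x": 0.0,"y": 0.0,"z": 0.001,"ax": 0.0,"ay": 0.0,"az": 0.0},
  ],
)

```text
clock: 28.07
eef_pos: [612.3, 278.8, 67.7]
tcp_rot: [0.985, 0.174, 0.001, -0.001]
contact_force: [-2.9, -0.8, 6.6]
opening: 37.5
grasp_force: 61.5
```

>>> step_arm(
  increments=[
    {"grip": -1.0,"x": 0.0,"y": 0.0,"z": -0.001,"ax": 0.0,"ay": 0.0,"az": 0.0},
    {"grip": 0.3,"x": 0.0,"y": 0.0,"z": -0.001,"ax": 0.0,"ay": 0.0,"az": 0.0},
    {"grip": 0.7,"x": 0.0,"y": 0.0,"z": -0.001,"ax": 0.0,"ay": 0.0,"az": 0.0},
    {"grip": 1.0,"x": 0.0,"y": 0.0,"z": -0.001,"ax": 0.0,"ay": 0.0,"az": 0.0},
    {"grip": 1.0,"x": 0.0,"y": 0.0,"z": -0.001,"ax": 0.0,"ay": 0.0,"az": 0.0},
    {"grip": 1.0,"x": 0.0,"y": 0.0,"z": -0.001,"ax": 0.0,"ay": 0.0,"az": 0.0},
    {"grip": 1.0,"x": 0.0,"y": 0.0,"z": -0.001,"ax": 0.0,"ay": 0.0,"az": 0.0},
    {"grip": 1.0,"x": 0.0,"y": 0.0,"z": -0.02,"ax": 0.0,"ay": 0.0,"az": 0.0},
    {"grip": 1.0,"x": 0.0,"y": 0.0,"z": -0.055,"ax": 0.0,"ay": 0.0,"az": 0.0},
    {"grip": 1.0,"x": 0.0,"y": 0.0,"z": -0.095,"ax": 0.0,"ay": 0.0,"az": 0.0},
    {"grip": 1.0,"x": 0.0,"y": 0.0,"z": -0.135,"ax": 0.0,"ay": 0.0,"az": 0.0},
    {"grip": 1.0,"x": 0.0,"y": 0.0,"z": -0.17,"ax": 0.0,"ay": 0.0,"az": 0.0},
    {"grip": 1.0,"x": 0.0,"y": 0.0,"z": -0.19,"ax": 0.0,"ay": 0.0,"az": 0.0},
    {"grip": 1.0,"x": 0.0,"y": 0.0,"z": -0.19,"ax": 0.0,"ay": 0.0,"az": 0.0},
    {"grip": 1.0,"x": 0.0,"y": 0.0,"z": -0.19,"ax": 0.0,"ay": 0.0,"az": 0.0},
  ],
)

```text
clock: 29.32
eef_pos: [612.3, 278.7, 257.8]
tcp_rot: [0.985, 0.174, 0.002, -0.001]
contact_force: [0.1, -0.1, -1.2]
opening: 85.2
grasp_force: 0.0
```

```bash
python3 - <<'E'
from h import *
c=wview('w5'); P=cloud(c)
for z0,z1 in ((87,97),(95,105),(102,114)):
  m=(P[...,2]>z0)&(P[...,2]<z1)&(c['depth']>0)&(abs(P[...,0]-612)<60)&(abs(P[...,1]-278)<60)
  print(cv2.minAreaRect(P[m][:,:2].astype(np.float32)))
s=grab('side'); cv2.imwrite('pics/s9.png',s['frame'])
E
```

```text
((612.67041015625, 279.1804504394531), (63.082420349121094, 38.98584747314453), 20.794536590576172)
((611.3109130859375, 279.7349548339844), (59.183189392089844, 37.988887786865234), 20.460458755493164)
((611.4430541992188, 279.62237548828125), (48.665218353271484, 38.028526306152344), 19.73272705078125)
```

View pics/w5.png

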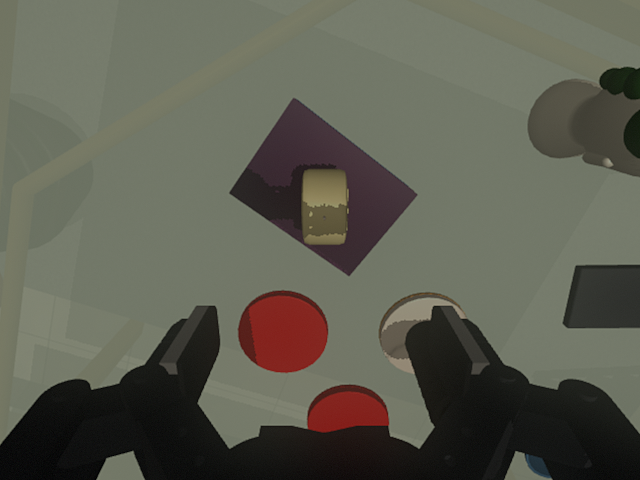

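View pics/s9.png

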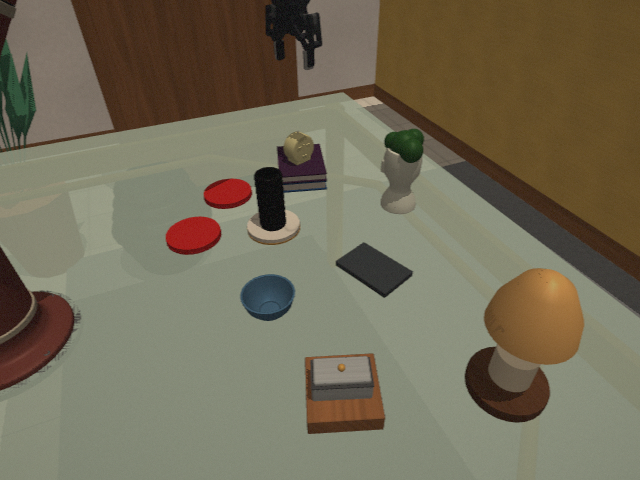

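All three ornaments stand on their own stands: candle (298,148), vase (271,200), box (341,378). The slate (374,268) is empty, the bowl, bust and lamp are unmoved, and the arm is clear. Handing in.

```bash
python3 -c "
from workcell import arm; print(arm.close_job())"
```

```text
the job is handed in; nothing more can be done
None
```

The job is handed in, with no verdict returned: by my last measurements the vase is on the coaster, the trinket box on the plinth and the candle on the books, each upright and within about 3 mm of centre, the slate is empty and the lamp, bust and bowl look untouched.

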